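Step off two lengths on the chart with the stepping gauge

ROBOT

A 6-joint arm with a two-finger parallel gripper is mounted at the origin on a cart in front of the work surface, level with it; the furniture and walls round the work are solid. World frame = base frame: x ahead of the robot, y to its left, z up, the work surface at z = 0. Lengths are in mm, angles in rad, forces in N, time in s.
With the tool pointing down it reaches from about 350 to 875 mm from the base axis. Payload 4.2 kg.
Tool frame: the origin (TCP) lies on the mounting face of the last link; the fingertips stand 173 mm ahead of it and the grasp point (between the pads) lies 155 mm ahead of it; z points along the fingers, y is the direction in which the jaws open and shut (so a half turn about z gives the same grasp; the last joint's range is limited). The gripper opens to 85 mm and grips with 20 to 120 N. Pads are 22 mm wide; open, the fingers measure 114 mm over their backs; the gripper's body (76 mm by 85 mm) begins 54 mm behind the grasp point. The pads swing forward as they close: fully open they stand 13 mm farther back than shut.
Start: joints at [1.412, 0.385, 0.008, 0, -1.194, -0.259], TCP at [253.561, 571.233, 404.712] pointing down, gripper open.
Joint ranges: [-3.14, 3.14], [-1.21, 2.06], [-1.07, 1.41], [-3.16, 2.05], [-2.99, -0.16], [-3.1, 3.1]. Speed limits (rad/s): [2.79, 2.79, 3.14, 3.14, 3.14, 3.14].

INTERFACE

Orientations are given as a unit quaternion [x, y, z, w].
In Python, from bench import arm gives the robot as it stands. The module is installed in compiled form; this text tells all that it offers.
- The arm moves only by the tool play_rows, never from a script. Its argument "moves" is a list of rows, each a list of 3 entries, a list of its own where there are three numbers: the shift along the world's x, y, z in units of 30 cm (1.0 is 30 cm), then the turn about the world's z in units of 30 degrees (1.0 is 30 degrees), then the gripper's target within -1 to 1 (shut at 1, half-way at 0, fully open at -1). In form: [[[x, y, z], turn, jaw], ...]. A call has 1 to 12 rows; each row is the pose to reach, as a shift and turn from the pose measured when the call began; what a row does not reach only later rows make up. A row lasts 1/8 s, in which the tool goes at most 62.5 mm and 10.7 degrees, less where a joint would pass 70% of its speed; a pose out of reach is approached as far as the arm can. A call with a number of a shift or a turn outside -1 to 1 is refused whole. A call with a gripper value outside its range is refused whole. The fingers move at their own pace and stop on an object; the grip force is fixed at half the most. Time passes only in rows, so rows that repeat a pose let the fingers close. It gives the time, the measured TCP pose, the force and the opening at its end, in the units of the state.
- arm.read_state(): the state, without advancing time (a new reading comes with each control period).
- arm.get_image(name): name is "side" or "top" or "wrist"; returns a dict with "pixels" (400x640x3 uint8, red, green, blue), "vfov" (degrees; the focal length in pixels is half the picture's height over the tangent of half this angle, whatever the lens; pixels are square), "cx", "cy" (the principal point, pixels), "xyz" and "rotation" of the camera in the world. Camera axes: x right, y up, looking along -z (the intrinsics and any distortion apply to the point x, -y, -z); pixel columns grow to the right and rows downward; lengths in mm; the calibration is good to about 2 mm. A picture is of the moment at which its call begins. There is no depth.
- arm.job_done(): hands the job in, once; it reports no verdict.
Trained networks look in a picture, given as the dict that the camera call returned (one of the last four; its "shot" number tells which), for a name from the list of things; names that differ only in an ending like _2 or _b are one class to them, and where a whole thing is asked for, a point or a joint stands for the part that bears it (a point fixed in the world has none). Each returns a list of dicts, best first, with "conf" (0 to 1); they miss things now and then, are a little off and sometimes report something else, mostly with a low value. They report only what shows in the picture. A call takes as long as a camera call.
- arm.look_for(name, picture): "centre" ([x, y, z] in mm, in world coordinates, good to about 4 mm: the middle of the surface that is visible of it).
The state is a dict: "clock": time; "joints": joint angles; "joint_vel": joint speeds; "joint_efforts": joint torques, N m; "position": TCP position; "ee_rot": TCP orientation; "contact_force": force on the tool from outside, world axes, zero at the start; "wrist_torque": the same for the moment, N m; "gripper_width": finger opening in mm.
Only numpy, scipy, OpenCV 4.12 (cv2) and the standard library are available. Lean on these libraries where they do the work, as an engineer would, in place of code of your own. Each camera call takes 0.05 s, during which the arm holds its last target.

TASK

Pace off two lengths on the white chart with the brass stepping gauge, walking it one foot at a time without ever carrying it. First swing the foot under the red knob round onto the red ring while the foot under the blue knob stays planted where it is; then, with the red foot planted on its ring, swing the blue foot round onto the blue ring. Leave the gauge standing flat with each foot centred on the ring of its colour.

Things in the scene. Friction and masses are not known exactly. Their poses are not given: they have to be found in the camera images.
- gauge: stepping gauge: loose brass bar 16 mm wide, about 0.8 kg, on two round rubber feet (14 mm diameter, 5 mm high, under 32 mm brass bosses), one at each end, 170 mm apart centre to centre. Lead one knob along an arc of 170 mm radius about the other, best with its foot a few mm off the chart, and the other foot stays put by friction. Origin: centre of the blue foot's underside; x points to the red foot, z up
- red_grip (a point): grip point of the gauge's red knob, an upright plastic cylinder 24 mm in diameter and 40 mm tall over one foot. It swivels freely about its vertical axis, so the bar can turn while the knob is held. The point is on the knob's axis above the foot's centre, 41 mm above the chart, 18 mm below the knob's top, 22 mm above the brass below. Axes as gauge
- blue_grip (a point): grip point of the blue knob at the gauge's other end; same knob, height and axes as the red one. At the start its foot stands on the chart's grey ring
- red_ring (a point): centre of the red printed ring (44 mm across, flat) on top of the white chart, a fixed stiff board 230 x 360 mm, 6 mm thick, lying on the desk pad with its top 10 mm above the desk; 170 mm from the grey ring. Axes are the chart's, z up
- blue_ring (a point): centre of the blue printed ring (44 mm across, flat) on the same chart, 170 mm from the red ring. Dotted lines join grey to red to blue

How it is judged:
By the outcome, as a careful person would: the job done as asked, in the order asked, and still so for the second after the job is handed in, with the robot touching nothing.
It also fails if it takes over 56 s, if anything falls off the work surface, if the arm or the gripper's body presses on something with over 40 N, if the wrist force passes 120 N, or if a joint passes its speed limit or range.

## Working session

There is one attempt and no reset: what is moved stays moved. The work goes in short steps, Python scripts to look and compute and a tool call to move; the robot and the scene stay as the last step left them, time stands still between calls to the robot, and variables do not carry over. Pictures are saved under pics/ and viewed, and the job is handed in when it is done.

Besides the shell and the picture viewer there is one more tool, called after "Emit:" as name(argument=value, ...), one argument or row to a line, values as JSON. play_rows: Moves the arm, as the interface text tells. Shifts and turns lie within -1 to 1; 1 stands for 30 cm of shift or 30 degrees of turn. Its arguments: {"type":"object","properties":{"moves":{"type":"array"}},"required":["moves"]}

```bash
mkdir -p pics; python3 - <<'E'
from bench import arm
import cv2,pickle
s=arm.read_state();print({k:s[k] for k in('clock','position','ee_rot','gripper_width','contact_force')})
for n in('top','side','wrist'):
    p=arm.get_image(n);pickle.dump(p,open(f'{n}.pkl','wb'))
    cv2.imwrite(f'pics/{n}0.png',p['pixels'][:,:,::-1]);print(n,{k:p[k] for k in p if k!='pixels'})
    for o in('red_grip','blue_grip','red_ring','blue_ring','gauge'):
        print(o,[(d['conf'],d['centre']) for d in arm.look_for(o,p)][:2])
E
```

```text
{'clock': 0.0, 'position': array([253.50470665, 571.06110871, 403.60004083]), 'ee_rot': array([ 9.78235227e-01, -2.07496024e-01, -1.75594715e-04,  1.09976598e-03]), 'gripper_width': 85.45995033270246, 'contact_force': array([ 0.42968682,  0.40060488, -0.535575  ])}
top {'vfov': 54.79560885396691, 'cx': 318.6381658699611, 'cy': 200.79090143019602, 'xyz': array([454.85801377, 129.78754976, 900.51877146]), 'rotation': array([-0.05546835,  0.0501059 ,  0.71564332, -0.69445467]), 'shot': 1}
red_grip [(0.65, [610.3, 235.1, 32.8])]
blue_grip [(0.62, [606.0, 236.2, 28.6]), (0.22, [585.1, 134.8, 5.6])]
red_ring []
blue_ring [(0.79, [584.6, 134.9, 6.7])]
gauge [(0.83, [606.4, 237.9, 29.4])]
side {'vfov': 42.98863252661964, 'cx': 313.6937985675143, 'cy': 194.65181176105978, 'xyz': array([1142.10452069, -513.52142833,  546.95847471]), 'rotation': array([0.47029947, 0.17120529, 0.3168128 , 0.80569027]), 'shot': 2}
red_grip [(0.78, [622.5, 219.4, 34.5])]
blue_grip [(0.91, [622.6, 219.4, 36.9])]
red_ring [(0.67, [597.5, 108.9, 8.6])]
blue_ring [(0.63, [594.3, 110.6, 14.5])]
gauge [(0.85, [626.6, 213.9, 34.1])]
wrist {'vfov': 67.06599025547425, 'cx': 315.107770923328, 'cy': 200.40605015637047, 'xyz': array([329.46950993, 537.62374659, 374.17323891]), 'rotation': array([ 0.08918809, -0.13653158,  0.8272075 , -0.5377103 ]), 'shot': 3}
red_grip []
blue_grip []
red_ring []
blue_ring []
gauge []
```

View pics/top0.png

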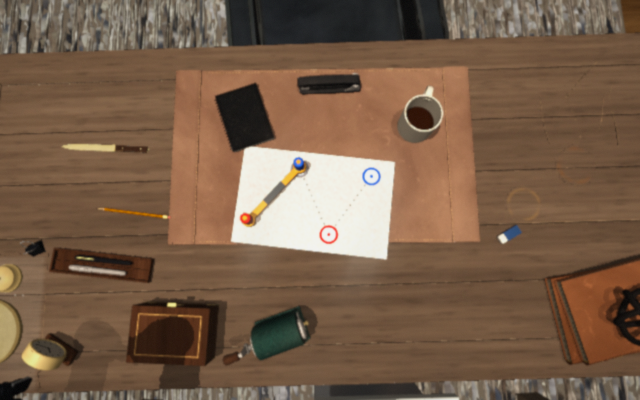

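View pics/side0.png

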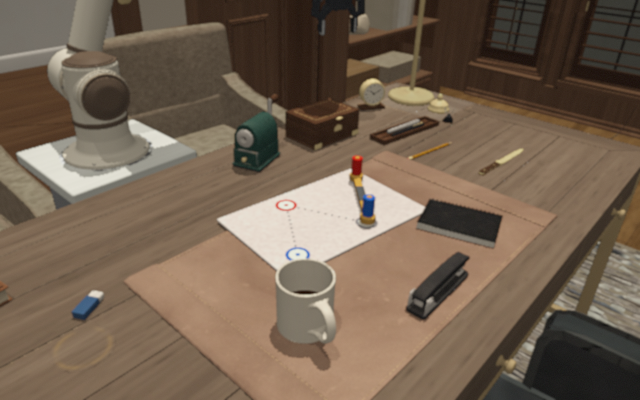

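View pics/wrist0.png

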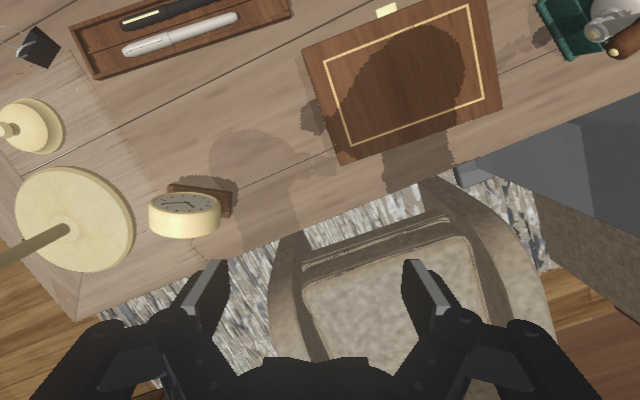

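The top view shows the blue knob at (299,163), the red knob at (247,218), the red ring at (329,234) and the blue ring at (371,176). Next I'll measure them by colour.

```bash
cat > h.py <<'E'
import numpy as np,cv2,pickle
from scipy.spatial.transform import Rotation as R
def ray(p,u,v):
    f=200/np.tan(np.radians(p['vfov'])/2)
    d=np.stack([(np.asarray(u)-p['cx'])/f,-(np.asarray(v)-p['cy'])/f,-np.ones(np.shape(u))],-1)
    return R.from_quat(p['rotation']).apply(d)
def toz(p,u,v,z):
    d=ray(p,u,v);c=p['xyz'];return c+d*((z-c[2])/d[...,2])[...,None]
def proj(p,X):
    f=200/np.tan(np.radians(p['vfov'])/2)
    c=R.from_quat(p['rotation']).inv().apply(np.asarray(X)-p['xyz'])
    return np.stack([p['cx']-f*c[...,0]/c[...,2],p['cy']+f*c[...,1]/c[...,2]],-1)
def blobs(p,amin=8):
    im=p['pixels'];h=cv2.cvtColor(im,cv2.COLOR_RGB2HSV);H,S,V=[h[...,i].astype(int) for i in range(3)]
    m={'red':((H<6)|(H>174))&(S>110)&(V>110),'blue':(abs(H-112)<12)&(S>90)&(V>70)}
    o=[]
    for k,a in m.items():
        a=cv2.morphologyEx(a.astype(np.uint8),cv2.MORPH_CLOSE,np.ones((3,3)))
        n,l,st,c=cv2.connectedComponentsWithStats(a)
        for i in range(1,n):
            if st[i,4]>=amin:
                x,y,w,hh,ar=st[i];o.append((k,int(ar),(int(x),int(y),int(w),int(hh)),c[i].round(2)))
    return o
E
python3 - <<'E'
from h import *
for n in('top','side'):
    p=pickle.load(open(n+'.pkl','rb'))
    for k,a,b,c in blobs(p):
        ctr=(b[0]+b[2]/2-.5,b[1]+b[3]/2-.5)
        print(n,k,a,b,c,toz(p,*ctr,10.).round(1)[:2],toz(p,*c,69.).round(1)[:2],toz(p,*c,51.).round(1)[:2])
p=pickle.load(open('top.pkl','rb'));im=p['pixels'][130:270,220:410]
cv2.imwrite('pics/tz.png',cv2.resize(im,None,fx=4,fy=4,interpolation=cv2.INTER_CUBIC)[:,:,::-1])
p=pickle.load(open('side.pkl','rb'));im=p['pixels'][140:290,210:410]
cv2.imwrite('pics/sz.png',cv2.resize(im,None,fx=4,fy=4,interpolation=cv2.INTER_CUBIC)[:,:,::-1])
E
```

```text
top red 58 (240, 213, 11, 10) [245.29 217.91] [555.1 306.7] [547.5 294.4] [549.5 297.9]
top red 102 (320, 225, 18, 19) [328.43 234.5 ] [511.  114.1] [506.2 115.4] [507.3 115.1]
top blue 67 (294, 158, 10, 11) [298.52 163.24] [681.  179.6] [665.5 176.3] [670.1 177.3]
top blue 93 (363, 168, 17, 17) [370.76 176.12] [644.2   9.7] [631.4  18.2] [635.2  15.8]
top blue 129 (504, 226, 17, 14) [512.09 232.06] [ 501.8 -306.7] [ 499.7 -278. ] [ 500.6 -286.9]
side red 134 (352, 156, 11, 19) [356.84 164.9 ] [503.5 361.2] [573.1 265.2] [551.7 294.6]
side red 13 (276, 202, 5, 8) [277.38 205.69] [502.3 101.5] [572.3  32.7] [550.8  53.2]
side red 10 (293, 203, 3, 6) [294.3 205.1] [525.6 124.2] [592.8  55.5] [572.1  77. ]
side blue 193 (363, 195, 12, 22) [367.84 205.62] [635.  230.9] [690.1 147.9] [673.1 172.9]
side blue 15 (304, 249, 5, 9) [306.93 253.2 ] [653.5  22.8] [708.6 -35.5] [692.3 -17.5]
side blue 16 (286, 250, 4, 10) [287.44 254.62] [633.1  -2.9] [689.2 -59.3] [672.1 -42.2]
side blue 244 (73, 297, 25, 19) [ 84.64 305.8 ] [ 503.8 -307.1] [ 573.3 -329.9] [ 551.8 -323. ]
```

View pics/tz.png

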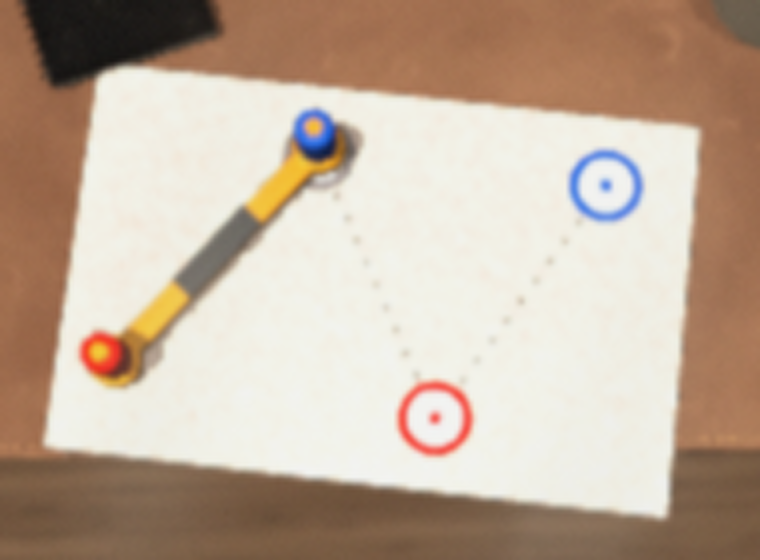

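View pics/sz.png

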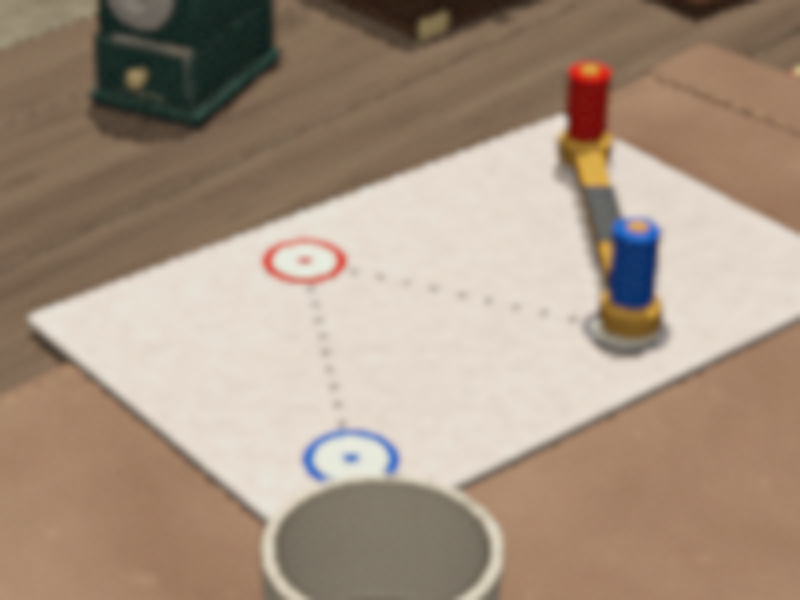

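Emit:
play_rows(
  moves=[
    [[0.2,-0.18,-0.02],-0.2,-1],
    [[0.4,-0.36,-0.04],-0.4,-1],
    [[0.55,-0.5,-0.06],-0.6,-1],
    [[0.7,-0.65,-0.08],-0.7,-1],
    [[0.85,-0.8,-0.08],-0.7,-1],
    [[0.988,-0.917,-0.08],-0.7,-1],
    [[0.988,-0.917,-0.08],-0.7,-1],
    [[0.988,-0.917,-0.08],-0.7,-1],
    [[0.988,-0.917,-0.08],-0.7,-1],
  ],
)

```text
clock: 2.02
position: [549.7, 296.4, 380.6]
ee_rot: [0.924, -0.382, -0.0, 0.0]
contact_force: [-1.0, 0.5, 0.3]
gripper_width: 85.5
```

```bash
cat > look.py <<'E'
import sys
from bench import arm
from h import *
def shot(n,name):
    p=arm.get_image(n);pickle.dump(p,open(name+'.pkl','wb'));cv2.imwrite(f'pics/{name}.png',p['pixels'][:,:,::-1])
    return p
def rep(p):
    for k,a,b,c in blobs(p):
        ctr=(b[0]+b[2]/2-.5,b[1]+b[3]/2-.5)
        print(k,a,b,c,'ring@10',toz(p,*ctr,10.).round(1)[:2],'c@69',toz(p,*c,69.).round(1)[:2],'c@51',toz(p,*c,51.).round(1)[:2])
def st():
    s=arm.read_state();print('t',s['clock'],'pos',np.round(s['position'],2),'rot',R.from_quat(s['ee_rot']).as_matrix()[:,1].round(3),'F',np.round(s['contact_force'],2),'w',s['gripper_width'])
    return s
E
python3 - <<'E'
from look import *
st();p=shot('wrist','w1');print({k:p[k] for k in('xyz','rotation')});rep(p);st();st()
E
```

```text
t 2.025 pos [549.65 296.39 380.65] rot [-0.706 -0.708  0.   ] F [-1.04  0.45  0.28] w 85.54723064622249
{'xyz': array([608.52210923, 237.91696988, 350.09853385]), 'rotation': array([ 0.06290741, -0.150407  ,  0.91134207, -0.37798945])}
red 625 (443, 56, 42, 45) [463.37  77.6 ] ring@10 [512.5 113.9] c@69 [529.5 135.3] c@51 [524.5 128.7]
red 39 (461, 75, 6, 8) [463.49  78.41] ring@10 [512.1 114.1] c@69 [528.9 135.6] c@51 [523.8 129. ]
red 312 (303, 176, 24, 23) [314.56 186.53] ring@10 [538.8 308.1] c@69 [551.1 295.5] c@51 [547.5 299.2]
t 2.075 pos [549.38 296.79 380.8 ] rot [-0.706 -0.709 -0.   ] F [ 0.29 -0.04 -0.59] w 85.18942169063136
t 2.075 pos [549.38 296.79 380.8 ] rot [-0.706 -0.709 -0.   ] F [ 0.29 -0.04 -0.59] w 85.18942169063136
```

View pics/w1.png

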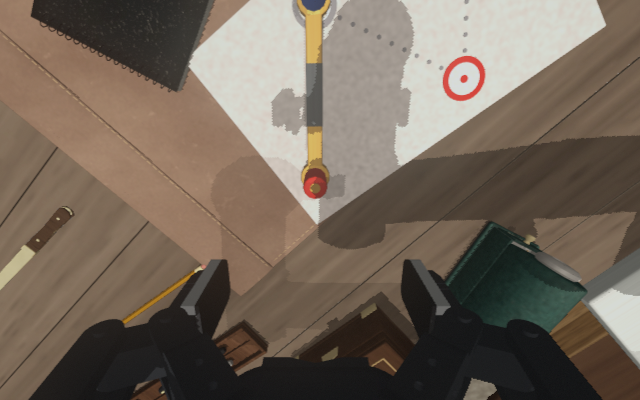

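The red ring is at (463,78) px and the red knob's cap at (315,188). I'll take one more view from farther in, to get the blue knob and the blue ring.

Emit:
play_rows(
  moves=[
    [[0.1,-0.15,0.1],0,-1],
    [[0.17,-0.3,0.15],0,-1],
    [[0.17,-0.4,0.2],0,-1],
    [[0.17,-0.4,0.2],0,-1],
    [[0.17,-0.4,0.2],0,-1],
  ],
)

```text
clock: 2.7
position: [599.8, 178.0, 440.5]
ee_rot: [0.925, -0.381, -0.0, -0.0]
contact_force: [-0.6, -0.0, -1.1]
gripper_width: 85.5
```

```bash
python3 - <<'E'
from look import *
st();p=shot('wrist','w2');rep(p)
E
```

```text
t 2.7 pos [599.76 177.98 440.52] rot [-0.705 -0.71  -0.   ] F [-0.63 -0.01 -1.11] w 85.45887298610896
red 335 (378, 160, 32, 31) [393.56 174.87] ring@10 [512.6 113.9] c@69 [534.3 114.6] c@51 [527.7 114.3]
red 19 (392, 173, 5, 6) [393.63 175.47] ring@10 [511.6 113.9] c@69 [533.7 115. ] c@51 [527.1 114.7]
red 173 (269, 255, 17, 16) [276.98 262.05] ring@10 [532.3 325.6] c@69 [551.4 294.7] c@51 [545.8 304. ]
blue 488 (371, 16, 37, 41) [388.8   35.54] ring@10 [646.    8.9] c@69 [648.3  25.1] c@51 [647.8  20.1]
blue 30 (387, 33, 5, 7) [389.03  36.1 ] ring@10 [646.    8.9] c@69 [647.8  25.3] c@51 [647.2  20.3]
blue 251 (260, 117, 21, 21) [270.12 127.13] ring@10 [674.1 186.1] c@69 [671.7 176.3] c@51 [672.4 179.3]
```

View pics/w2.png

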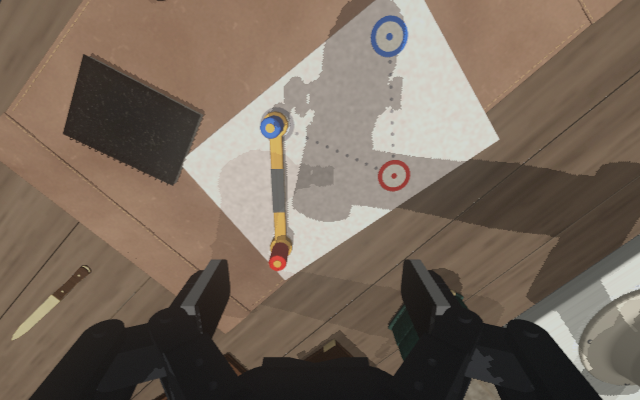

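```bash
python3 - <<'E'
from look import *
for n in('w1','w2','top'):
    p=pickle.load(open(n+'.pkl','rb'))
    h=cv2.cvtColor(p['pixels'],cv2.COLOR_RGB2HSV)
    for nm,bx in {'w1':{'red':(303,176,24,23)},'w2':{'red':(267,253,21,19),'blue':(260,117,21,21)},'top':{'red':(240,213,11,10),'blue':(294,158,10,11)}}[n].items():
        x,y,w,hh=bx;s=h[y:y+hh,x:x+w];m=(s[...,0]>9)&(s[...,0]<32)&(s[...,1]>60)
        n_,l,stt,c=cv2.connectedComponentsWithStats(m.astype(np.uint8))
        for i in range(1,n_):
            if stt[i,4]>2:print(n,nm,stt[i],(c[i]+[x,y]).round(1),toz(p,*(c[i]+[x,y]),69.).round(1))
    if n=='w2':
        cv2.imwrite('pics/w2z.png',cv2.resize(p['pixels'][100:280,240:420],None,fx=3.3,fy=3.3,interpolation=cv2.INTER_CUBIC)[:,:,::-1])
E
```

```text
w1 red [ 0  0  2  8 12] [303.3 178.8] [564.2 297.7  69. ]
w1 red [22  0  2  6  7] [325.9 178.1] [549.4 281.9  69. ]
w1 red [ 7  8 10  9 77] [314.6 188. ] [550.1 296.6  69. ]
w2 red [ 6  7  8  8 48] [276.6 263.5] [550.3 296.7  69. ]
w2 red [ 0  8  9 11 35] [269.2 268.3] [552.3 308.6  69. ]
w2 blue [4 0 3 1 3] [265. 117.] [682.9 172.3  69. ]
w2 blue [ 6  7  9  9 61] [269.7 127.8] [671.6 177.1  69. ]
w2 blue [16 16  5  5 15] [278.7 135.7] [658.7 176.4  69. ]
top red [8 0 3 3 6] [249.3 213.7] [556.5 285.6  69. ]
top red [ 2  2  5  6 21] [244.2 217.6] [548.2 296.7  69. ]
top blue [ 3  2  3  4 10] [298.  161.2] [670.2 177.4  69. ]
top blue [0 9 2 2 3] [294.3 167.7] [655.8 185.8  69. ]
```

View pics/w2z.png

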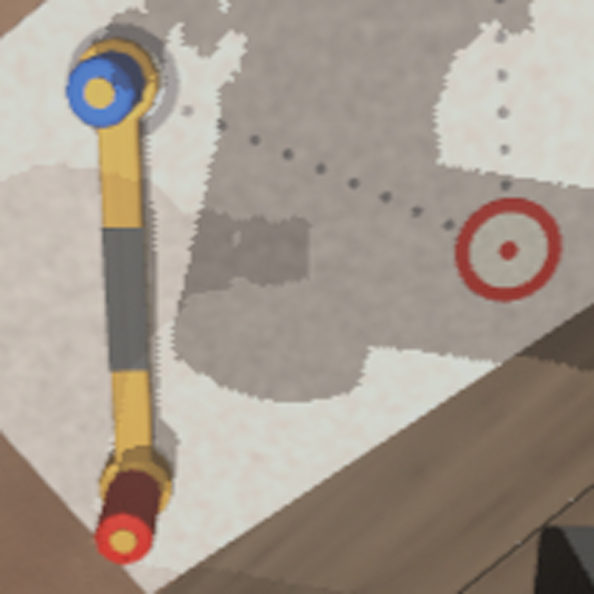

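Emit:
play_rows(
  moves=[
    [[-0.08,0.19,-0.1],0,-1],
    [[-0.165,0.395,-0.25],0,-1],
    [[-0.165,0.395,-0.4],0,-1],
    [[-0.165,0.395,-0.52],0,-1],
    [[-0.165,0.395,-0.62],0,-1],
    [[-0.165,0.395,-0.7],0,-1],
    [[-0.165,0.395,-0.75],0,-1],
    [[-0.165,0.395,-0.778],0,-1],
    [[-0.165,0.395,-0.778],0,-1],
    [[-0.165,0.395,-0.778],0,-1],
  ],
)

```text
clock: 4.0
position: [550.6, 297.0, 207.8]
ee_rot: [0.925, -0.381, -0.0, -0.001]
contact_force: [-0.9, -0.8, 0.7]
gripper_width: 85.6
```

```bash
python3 - <<'E'
from look import *
st();p=shot('wrist','w3');rep(p);shot('side','s3')
E
```

```text
t 4.0 pos [550.6  296.97 207.76] rot [-0.704 -0.71  -0.001] F [-0.94 -0.79  0.71] w 85.63302407852942
red 1839 (582, 9, 58, 96) [607.03  61.55] ring@10 [519.  119.4] c@69 [550.4 163. ] c@51 [540.5 150.4]
red 209 (620, 50, 16, 18) [627.71  58.33] ring@10 [512.1 113.7] c@69 [546.5 157.8] c@51 [536.  144.3]
red 43 (302, 279, 21, 7) [311.88 281.33] ring@10 [531.3 319.3] c@69 [559.2 290.7] c@51 [550.8 299.3]
```

View pics/w3.png

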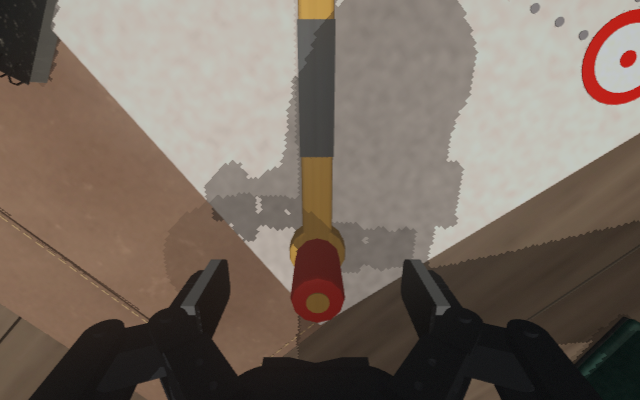

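View pics/s3.png

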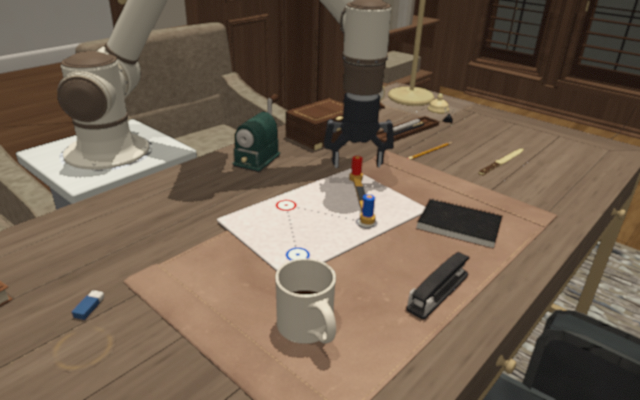

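The knob is centred between the fingers, with its cap at (317,302). Closing now.

Emit:
play_rows(
  moves=[
    [[0,0,0],0,0],
    [[0,0,0],0,1],
    [[0,0,0],0,1],
    [[0,0,0],0,1],
    [[0,0,0],0,1],
    [[0,0,0],0,1],
    [[0,0,0],0,1],
  ],
)

```text
clock: 4.97
position: [550.5, 296.7, 208.0]
ee_rot: [0.925, -0.381, -0.0, -0.001]
contact_force: [-1.7, -1.6, 4.7]
gripper_width: 22.9
```

```bash
python3 - <<'E'
from look import *
p=pickle.load(open('w3.pkl','rb'));print('cap before',toz(p,317.5,302.5,69.))
st();p=shot('wrist','w4')
E
```

```text
cap before [550.07255975 296.41261278  69.        ]
t 4.975 pos [550.49 296.7  208.01] rot [-0.704 -0.71  -0.001] F [-1.66 -1.62  4.66] w 22.905448258577685
```

View pics/w4.png

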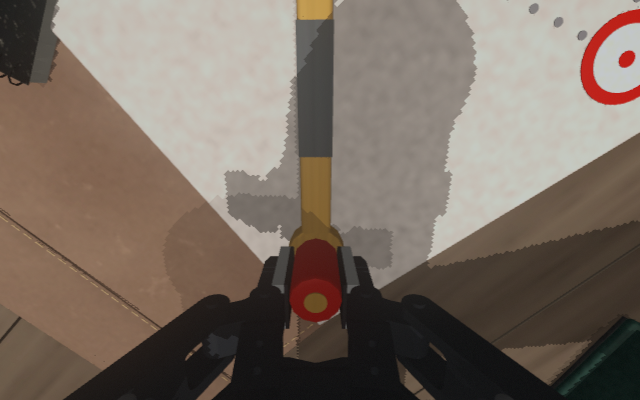

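```bash
cat >> look.py <<'E'
def arc(c,p0,a0,a1,step,z,base=0.0):
    # rows relative to p0 rotated about c, angles a0..a1 deg; turn units relative to base
    import json
    n=int(np.ceil(abs(a1-a0)/step));v=np.array(p0)-c;out=[]
    for a in np.linspace(a0,a1,n+1)[1:]:
        t=np.radians(a);r=np.array([[np.cos(t),-np.sin(t)],[np.sin(t),np.cos(t)]])@v+c-p0
        out.append([[round(r[0]/300,3),round(r[1]/300,3),z],round((a-base)/30,3),1])
    print(json.dumps(out));print('end',r+p0)
E
python3 - <<'E'
from look import *
arc(np.array([671.1,177.]),(550.5,296.7),0,33,4.2,0.01)
E
```

```text
[[[-0.028, -0.03, 0.01], 0.138, 1], [[-0.053, -0.062, 0.01], 0.275, 1], [[-0.076, -0.095, 0.01], 0.412, 1], [[-0.097, -0.131, 0.01], 0.55, 1], [[-0.115, -0.167, 0.01], 0.688, 1], [[-0.13, -0.205, 0.01], 0.825, 1], [[-0.143, -0.244, 0.01], 0.962, 1], [[-0.152, -0.283, 0.01], 1.1, 1]]
end [504.76303701 211.70539936]
```

Emit:
play_rows(
  moves=[
    [[0,0,0.005],0,1],
    [[0,0,0.012],0,1],
    [[0,0,0.012],0,1],
    [[-0.014,-0.015,0.012],0.069,1],
    [[-0.028,-0.03,0.012],0.138,1],
    [[-0.028,-0.03,0.012],0.138,1],
  ],
)

```text
clock: 5.78
position: [541.5, 287.2, 211.4]
ee_rot: [0.938, -0.347, -0.001, -0.0]
contact_force: [-0.1, 1.2, -6.4]
gripper_width: 22.8
```

```bash
python3 - <<'E'
from look import *
st();p=shot('side','s5');rep(p);cv2.imwrite('pics/s5z.png',cv2.resize(p['pixels'][100:250,270:470],None,fx=4,fy=4,interpolation=cv2.INTER_CUBIC)[:,:,::-1]);p=shot('top','t5');rep(p)
E
```

```text
t 5.775 pos [541.48 287.18 211.41] rot [-0.651 -0.759  0.   ] F [-0.1   1.22 -6.41] w 22.829322183434417
red 106 (348, 155, 8, 19) [351.32 164.72] ring@10 [490.8 356.2] c@69 [564.3 257.7] c@51 [542.5 286.7]
red 12 (276, 202, 4, 7) [277.17 205.42] ring@10 [500.2 102.2] c@69 [571.4  33.1] c@51 [549.9  53.7]
red 10 (293, 203, 3, 6) [294.3 205.1] ring@10 [525.6 124.2] c@69 [592.8  55.5] c@51 [572.1  77. ]
blue 180 (363, 196, 12, 20) [368.14 205.5 ] ring@10 [635.  230.9] c@69 [690.3 148.7] c@51 [673.2 173.6]
blue 15 (304, 249, 5, 9) [306.93 253.2 ] ring@10 [653.5  22.8] c@69 [708.6 -35.5] c@51 [692.3 -17.5]
blue 16 (286, 250, 4, 10) [287.44 254.62] ring@10 [633.1  -2.9] c@69 [689.2 -59.3] c@51 [672.1 -42.2]
blue 247 (73, 297, 25, 19) [ 84.67 305.81] ring@10 [ 503.8 -307.1] c@69 [ 573.3 -329.9] c@51 [ 551.9 -323. ]
red 96 (320, 225, 18, 19) [328.56 234.22] ring@10 [511.  114.1] c@69 [506.8 115.1] c@51 [507.9 114.7]
blue 69 (294, 157, 10, 13) [298.32 163.32] ring@10 [681.  179.6] c@69 [665.3 176.7] c@51 [669.9 177.8]
blue 91 (363, 168, 17, 17) [370.76 176.25] ring@10 [644.2   9.7] c@69 [631.1  18.2] c@51 [634.9  15.8]
blue 129 (504, 226, 17, 14) [512.09 232.06] ring@10 [ 501.8 -306.7] c@69 [ 499.7 -278. ] c@51 [ 500.6 -286.9]
```

View pics/s5z.png

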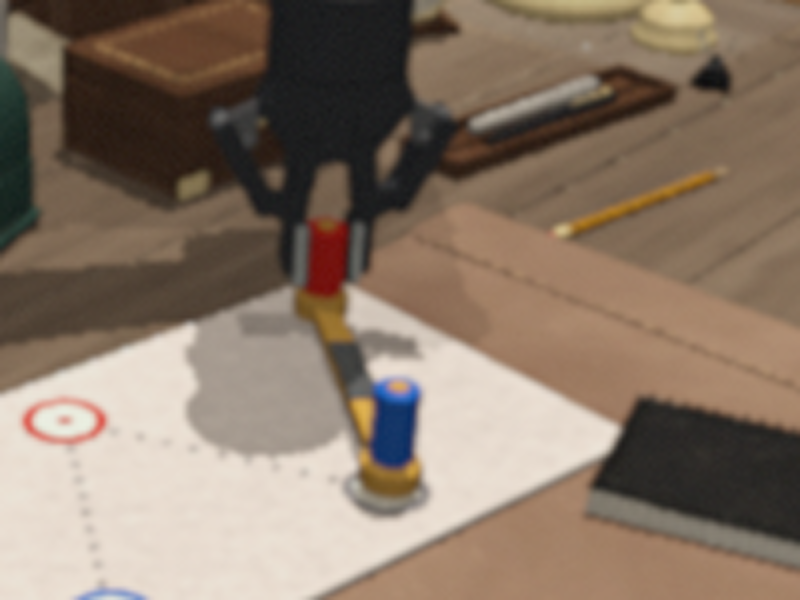

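```bash
python3 - <<'E'
from look import *
arc(np.array([671.1,177.]),(541.5,287.2),0,29,3.3,-0.004)
E
```

```text
[[[-0.02, -0.025, -0.004], 0.107, 1], [[-0.038, -0.051, -0.004], 0.215, 1], [[-0.056, -0.078, -0.004], 0.322, 1], [[-0.071, -0.106, -0.004], 0.43, 1], [[-0.085, -0.134, -0.004], 0.537, 1], [[-0.097, -0.164, -0.004], 0.644, 1], [[-0.108, -0.194, -0.004], 0.752, 1], [[-0.117, -0.224, -0.004], 0.859, 1], [[-0.124, -0.255, -0.004], 0.967, 1]]
end [504.3232658  210.55176494]
```

Emit:
play_rows(
  moves=[
    [[0,0,-0.004],0,1],
    [[-0.02,-0.025,-0.004],0.107,1],
    [[-0.038,-0.051,-0.004],0.215,1],
    [[-0.056,-0.078,-0.004],0.322,1],
    [[-0.071,-0.106,-0.004],0.43,1],
    [[-0.085,-0.134,-0.004],0.537,1],
    [[-0.097,-0.164,-0.004],0.644,1],
    [[-0.108,-0.194,-0.004],0.752,1],
    [[-0.117,-0.224,-0.004],0.859,1],
    [[-0.124,-0.255,-0.004],0.967,1],
    [[-0.124,-0.255,-0.004],0.967,1],
  ],
)

```text
clock: 7.25
position: [504.6, 210.8, 210.6]
ee_rot: [0.995, -0.102, -0.001, -0.0]
contact_force: [-1.6, 0.6, -6.0]
gripper_width: 22.3
```

```bash
python3 - <<'E'
from look import *
s=st();p=shot('side','s6');rep(p);p=shot('top','t6');rep(p);st()
arc(np.array([671.1,177.]),s['position'][:2],0,29,3.3,0)
E
```

```text
t 7.25 pos [504.56 210.84 210.56] rot [-0.203 -0.979 -0.   ] F [-1.62  0.59 -6.01] w 22.306977146926293
red 78 (314, 162, 7, 18) [316.9  170.73] ring@10 [455.  273.4] c@69 [531. 186.] c@51 [508.  212.3]
red 24 (285, 201, 11, 10) [292.04 206.08] ring@10 [519.8 118.5] c@69 [592.3  50.2] c@51 [571.5  71.5]
red 16 (276, 202, 7, 8) [278.06 206.25] ring@10 [503.8 102.9] c@69 [574.6  32.2] c@51 [553.2  52.7]
blue 172 (363, 196, 11, 21) [367.56 206.3 ] ring@10 [635.5 228.6] c@69 [691.2 145.7] c@51 [674.2 170.5]
blue 15 (304, 249, 5, 9) [306.93 253.2 ] ring@10 [653.5  22.8] c@69 [708.6 -35.5] c@51 [692.3 -17.5]
blue 16 (286, 250, 4, 10) [287.44 254.62] ring@10 [633.1  -2.9] c@69 [689.2 -59.3] c@51 [672.1 -42.2]
blue 250 (73, 297, 25, 19) [ 84.62 305.98] ring@10 [ 503.8 -307.1] c@69 [ 573.6 -330.1] c@51 [ 552.2 -323.2]
red 129 (319, 225, 19, 19) [327.98 233.9 ] ring@10 [511.  115.3] c@69 [507.5 116.3] c@51 [508.7 116. ]
blue 77 (294, 158, 10, 12) [298.86 163.35] ring@10 [679.8 179.7] c@69 [665.2 175.6] c@51 [669.8 176.5]
blue 93 (363, 168, 17, 17) [370.77 176.11] ring@10 [644.2   9.7] c@69 [631.4  18.1] c@51 [635.3  15.7]
blue 129 (504, 226, 17, 14) [512.09 232.06] ring@10 [ 501.8 -306.7] c@69 [ 499.7 -278. ] c@51 [ 500.6 -286.9]
t 7.35 pos [504.69 211.43 210.54] rot [-0.202 -0.979 -0.001] F [-1.29  1.37 -5.28] w 22.395360857535053
[[[-0.005, -0.031, 0], 0.107, 1], [[-0.009, -0.063, 0], 0.215, 1], [[-0.011, -0.095, 0], 0.322, 1], [[-0.011, -0.127, 0], 0.43, 1], [[-0.009, -0.158, 0], 0.537, 1], [[-0.006, -0.19, 0], 0.644, 1], [[-0.001, -0.222, 0], 0.752, 1], [[0.006, -0.253, 0], 0.859, 1], [[0.015, -0.283, 0], 0.967, 1]]
end [509.03559651 125.85528972]
```

Emit:
play_rows(
  moves=[
    [[-0.005,-0.031,0],0.107,1],
    [[-0.009,-0.063,0],0.215,1],
    [[-0.011,-0.095,0],0.322,1],
    [[-0.011,-0.127,0],0.43,1],
    [[-0.009,-0.158,0],0.537,1],
    [[-0.006,-0.19,0],0.644,1],
    [[-0.001,-0.222,0],0.752,1],
    [[0.006,-0.253,0],0.859,1],
    [[0.006,-0.253,0],0.859,1],
  ],
)

```text
clock: 8.48
position: [506.8, 135.5, 210.6]
ee_rot: [0.993, 0.122, -0.0, -0.0]
contact_force: [-0.5, 0.3, -5.0]
gripper_width: 22.5
```

```bash
python3 - <<'E'
from look import *
s=st();p=shot('wrist','w7');rep(p)
p=shot('top','t7');cv2.imwrite('pics/t7z.png',cv2.resize(p['pixels'][130:270,220:410],None,fx=4,fy=4,interpolation=cv2.INTER_CUBIC)[:,:,::-1]);rep(p);st()
E
```

```text
t 8.475 pos [506.76 135.5  210.59] rot [ 0.242 -0.97  -0.001] F [-0.52  0.29 -5.03] w 22.541878862449085
red 8 (357, 206, 7, 2) [360.12 206.38] ring@10 [533.8 114.5] c@69 [552.4 128.7] c@51 [546.8 124.4]
red 206 (364, 241, 22, 24) [374.94 252.47] ring@10 [506.3  96.7] c@69 [534.5 116.9] c@51 [525.9 110.7]
red 8 (349, 242, 3, 3) [349.88 243.12] ring@10 [509.  113.6] c@69 [536.1 128.2] c@51 [527.8 123.7]
blue 1938 (578, 3, 62, 96) [604.83  54.84] ring@10 [645.3  16.2] c@69 [623.7  65.1] c@51 [629.6  50.4]
blue 209 (615, 44, 17, 17) [622.99  52.19] ring@10 [646.5   8.7] c@69 [625.9  59.6] c@51 [632.1  44.1]
blue 70 (295, 157, 10, 12) [299.69 162.73] ring@10 [682.2 177.2] c@69 [666.6 173.7] c@51 [671.2 174.6]
blue 93 (363, 168, 17, 17) [370.77 176.11] ring@10 [644.2   9.7] c@69 [631.4  18.1] c@51 [635.3  15.7]
blue 129 (504, 226, 17, 14) [512.09 232.06] ring@10 [ 501.8 -306.7] c@69 [ 499.7 -278. ] c@51 [ 500.6 -286.9]
t 8.575 pos [506.65 135.89 210.58] rot [ 0.243 -0.97  -0.001] F [-0.25 -0.06 -4.65] w 22.476894530207638
```

View pics/w7.png

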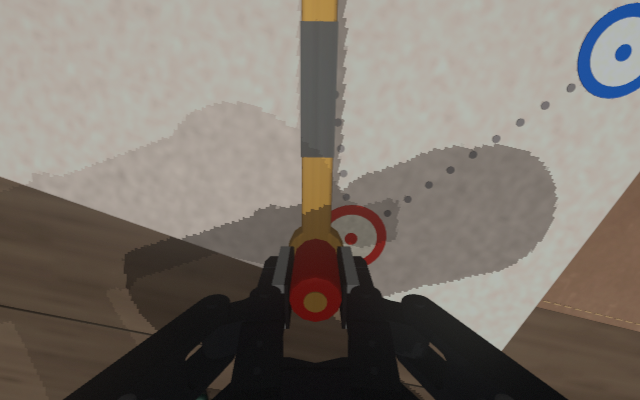

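View pics/t7z.png

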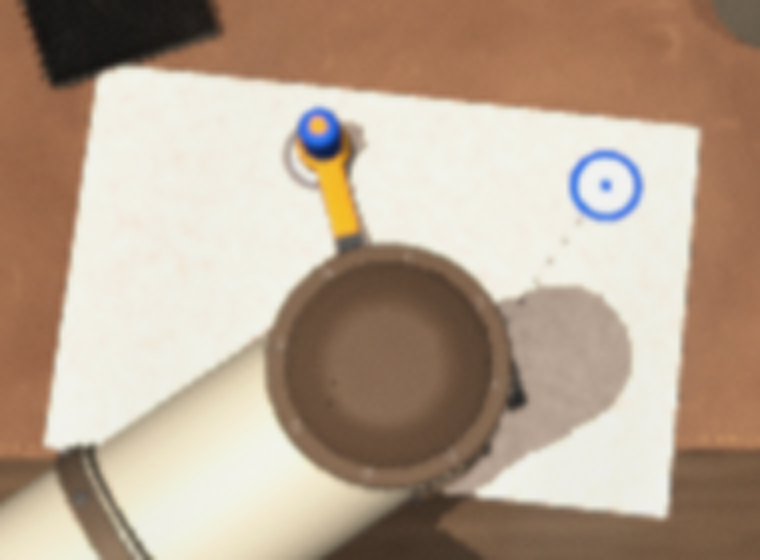

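```bash
python3 - <<'E'
from look import *
p=pickle.load(open('w4.pkl','rb'));print(toz(p,315.5,302.5,69.)-[550.5,296.7,0])
p=pickle.load(open('w7.pkl','rb'));q=toz(p,315.5,302.0,71.);print(q, q-[506.76,135.6,0]);print('reddot',toz(p,351,239,10.))
for n in('top','t5','t6','t7'):
    p=pickle.load(open(n+'.pkl','rb'));h=cv2.cvtColor(p['pixels'],cv2.COLOR_RGB2HSV)
    s=h[155:173,290:310].astype(int);m=((abs(s[...,0]-112)<14)&(s[...,1]>90)&(s[...,2]>60))
    b=m.astype(np.uint8);b[:8]=cv2.morphologyEx(b,cv2.MORPH_CLOSE,np.ones((5,5)))[:8]
    ys,xs=np.nonzero(b[:9]);print(n,xs.mean()+290,ys.mean()+155, xs.min(),xs.max(),ys.min())
E
```

```text
[-0.10316647  0.17710915 69.        ]
[506.35368658 135.19908298  71.        ] [-0.40631342 -0.40091702 71.        ]
reddot [511.78869036 113.73580672  10.        ]
top 298.3469387755102 160.55102040816325 4 13 3
t5 298.2307692307692 160.3846153846154 4 13 0
t6 298.6458333333333 160.625 4 13 3
t7 299.3968253968254 159.6984126984127 5 14 0
```

Emit:
play_rows(
  moves=[
    [[0.004,-0.019,0],0.062,1],
    [[0.008,-0.037,0],0.124,1],
    [[0.013,-0.055,0],0.186,1],
    [[0.018,-0.072,0],0.247,1],
    [[0.018,-0.072,0],0.247,1],
    [[0.018,-0.072,0],0.247,1],
  ],
)

```text
clock: 9.32
position: [512.3, 114.8, 210.7]
ee_rot: [0.983, 0.186, -0.0, -0.0]
contact_force: [0.6, 0.6, -5.4]
gripper_width: 22.6
```

```bash
python3 - <<'E'
from look import *
s=st();p=shot('wrist','w8');st();shot('side','s8')
E
```

```text
t 9.325 pos [512.25 114.8  210.67] rot [ 0.365 -0.931 -0.001] F [ 0.61  0.62 -5.35] w 22.608699626243602
t 9.375 pos [512.18 114.78 210.65] rot [ 0.366 -0.931 -0.001] F [ 0.17  0.84 -5.87] w 22.386435339737535
```

View pics/w8.png

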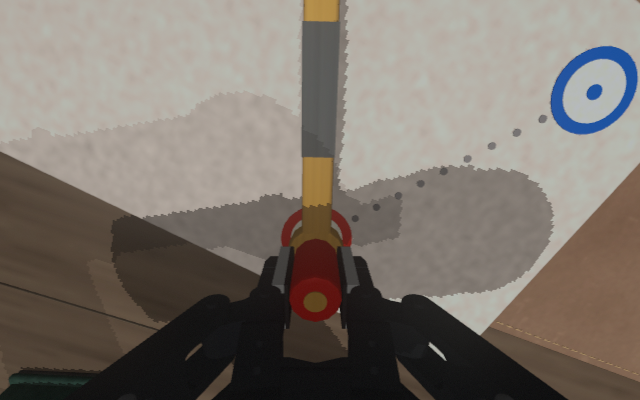

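Emit:
play_rows(
  moves=[
    [[0,-0.002,-0.004],0,1],
    [[0,-0.002,-0.009],0,1],
    [[0,-0.002,-0.009],0,1],
    [[0,-0.002,-0.009],0,1],
    [[0,-0.002,-0.009],0,-1],
    [[0,-0.002,-0.009],0,-1],
    [[0,-0.002,-0.009],0,-1],
    [[0,-0.002,-0.009],0,-1],
    [[0,-0.002,-0.009],0,-1],
  ],
)

```text
clock: 10.55
position: [512.2, 114.1, 208.0]
ee_rot: [0.983, 0.186, -0.0, -0.0]
contact_force: [0.2, 0.6, 0.2]
gripper_width: 85.4
```

Emit:
play_rows(
  moves=[
    [[0,0,0.1],0,-1],
    [[0,0,0.25],0,-1],
    [[0.1,0.04,0.4],0,-1],
    [[0.15,0.1,0.55],0,-1],
    [[0.15,0.1,0.65],0,-1],
    [[0.15,0.1,0.65],0,-1],
    [[0.15,0.1,0.65],0,-1],
  ],
)

```text
clock: 11.42
position: [556.7, 143.9, 401.8]
ee_rot: [0.983, 0.186, -0.001, -0.0]
contact_force: [-0.0, -0.6, -0.9]
gripper_width: 85.5
```

```bash
python3 - <<'E'
from look import *
s=st();p=shot('wrist','w9');rep(p);shot('side','s9')
E
```

```text
t 11.425 pos [556.71 143.91 401.85] rot [ 0.365 -0.931 -0.001] F [-0.03 -0.56 -0.94] w 85.45158575740258
red 107 (308, 195, 11, 28) [311.63 206.1 ] ring@10 [507.5 127.8] c@69 [530.2 137.7] c@51 [524.  135.5]
red 86 (333, 195, 9, 23) [337.47 204.97] ring@10 [521.8 100.6] c@69 [541.4 112.6] c@51 [535.9 108.9]
red 228 (316, 219, 21, 19) [325.92 227.39] ring@10 [488.4 102.1] c@69 [512.8 114.2] c@51 [505.6 110.7]
blue 404 (319, 44, 25, 28) [330.98  57.42] ring@10 [678.  173.2] c@69 [670.9 173.4] c@51 [673.1 173.4]
blue 449 (431, 123, 37, 37) [448.75 140.09] ring@10 [645.9   8.8] c@69 [644.6  36.5] c@51 [645.3  28.3]
blue 25 (447, 139, 5, 6) [448.96 141.24] ring@10 [645.4   8.5] c@69 [643.7  35.8] c@51 [644.3  27.5]
blue 302 (579, 308, 28, 14) [592.42 314.64] ring@10 [ 503.  -309.4] c@69 [ 524.2 -230.5] c@51 [ 517.6 -254.6]
```

View pics/w9.png

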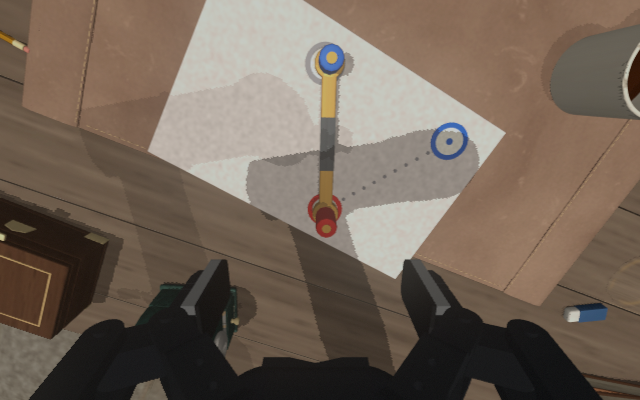

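```bash
python3 - <<'E'
from look import *
p=pickle.load(open('w9.pkl','rb'))
print('blue cap',toz(p,331.8,57.6,69.),'red cap',toz(p,326.1,229,69.))
a=cv2.resize(p['pixels'][30:90,290:370],None,fx=5,fy=5,interpolation=cv2.INTER_CUBIC)
b=cv2.resize(p['pixels'][185:245,286:366],None,fx=5,fy=5,interpolation=cv2.INTER_CUBIC)
cv2.imwrite('pics/w9z.png',np.hstack([a,b])[:,:,::-1])
E
```

```text
blue cap [670.99986356 172.67692513  69.        ] red cap [511.11817219 113.32896806  69.        ]
```

View pics/w9z.png

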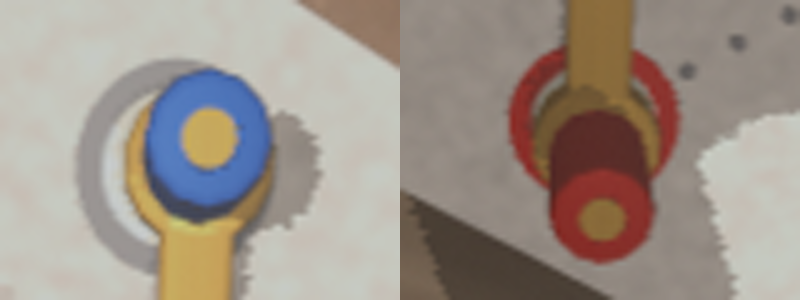

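The blue foot has slipped about 4 mm. The direction matches the tilted foot pivoting on its outer edge, so I'll barely unload the foot for the second swing. Next is the blue knob.

Emit:
play_rows(
  moves=[
    [[0.15,0.04,0],-0.033,-1],
    [[0.3,0.08,-0.1],-0.033,-1],
    [[0.382,0.097,-0.25],-0.033,-1],
    [[0.382,0.097,-0.4],-0.033,-1],
    [[0.382,0.097,-0.5],-0.033,-1],
    [[0.382,0.097,-0.57],-0.033,-1],
    [[0.382,0.097,-0.62],-0.033,-1],
    [[0.382,0.097,-0.647],-0.033,-1],
    [[0.382,0.097,-0.647],-0.033,-1],
    [[0.382,0.097,-0.647],-0.033,-1],
  ],
)

```text
clock: 12.78
position: [671.7, 173.1, 208.3]
ee_rot: [0.984, 0.178, -0.001, -0.0]
contact_force: [-0.2, 0.2, -0.4]
gripper_width: 85.6
```

```bash
python3 - <<'E'
from look import *
s=st();p=shot('wrist','w10');shot('side','s10')
E
```

```text
t 12.775 pos [671.73 173.14 208.32] rot [ 0.35  -0.937 -0.001] F [-0.19  0.22 -0.39] w 85.55208293537666
```

View pics/w10.png

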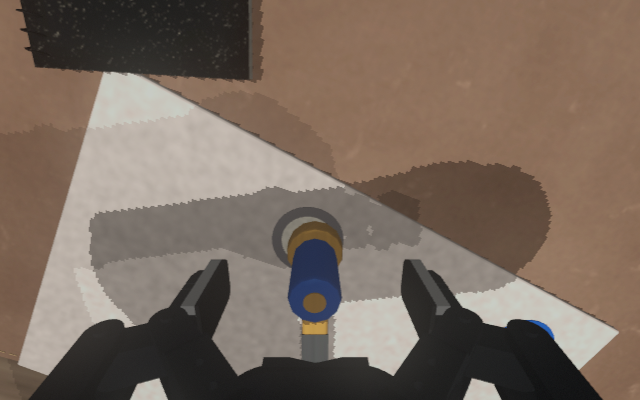

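View pics/s10.png

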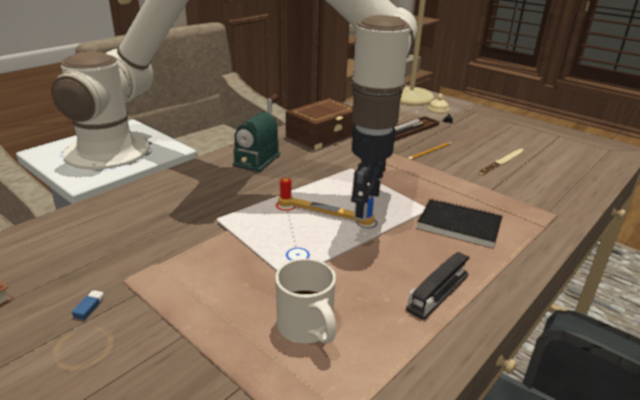

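The knob is centred, with its cap at (315,302), so I'll grip.

Emit:
play_rows(
  moves=[
    [[0,0,0],0,0],
    [[0,0,0],0,1],
    [[0,0,0],0,1],
    [[0,0,0],0,1],
    [[0,0,0],0,1],
    [[0,0,0],0,1],
    [[0,0,0],0,1],
    [[0,0,0.001],0,1],
  ],
)

```text
clock: 13.88
position: [671.6, 173.2, 208.7]
ee_rot: [0.984, 0.178, -0.001, -0.0]
contact_force: [-0.7, 0.4, 1.2]
gripper_width: 22.5
```

```bash
python3 - <<'E'
from look import *
s=st();p=shot('wrist','w11');s=st();s=shot('top','t11');s=st()
E
```

```text
t 13.875 pos [671.63 173.17 208.66] rot [ 0.35  -0.937 -0.001] F [-0.66  0.4   1.15] w 22.54182895371979
t 13.925 pos [671.63 173.17 208.63] rot [ 0.35  -0.937 -0.001] F [-1.82  2.21  1.89] w 22.433171717613675
t 13.975 pos [671.65 173.17 208.66] rot [ 0.35  -0.937 -0.001] F [-0.66 -0.03  1.54] w 22.535027335736395
```

Emit:
play_rows(
  moves=[
    [[0,0,0.002],0,1],
    [[0,0,0.002],0,1],
    [[0,0,0.002],0,1],
  ],
)

```text
clock: 14.35
position: [671.7, 173.2, 208.7]
ee_rot: [0.984, 0.178, -0.001, -0.0]
contact_force: [1.3, 0.9, -1.9]
gripper_width: 22.5
```

```bash
python3 - <<'E'
from look import *
s=st();shot('side','s12');s=st()
arc(np.array([511.7,113.7]),(671.63,173.17),0,-29,3.0,0)
E
```

```text
t 14.35 pos [671.65 173.16 208.72] rot [ 0.349 -0.937 -0.001] F [ 1.25  0.89 -1.87] w 22.50021077554225
t 14.4 pos [671.65 173.19 208.72] rot [ 0.349 -0.937 -0.001] F [ 0.62  1.45 -3.33] w 22.470684018958647
[[[0.009, -0.027, 0], -0.097, 1], [[0.017, -0.055, 0], -0.193, 1], [[0.024, -0.083, 0], -0.29, 1], [[0.029, -0.111, 0], -0.387, 1], [[0.033, -0.14, 0], -0.483, 1], [[0.035, -0.168, 0], -0.58, 1], [[0.036, -0.197, 0], -0.677, 1], [[0.035, -0.226, 0], -0.773, 1], [[0.033, -0.255, 0], -0.87, 1], [[0.029, -0.283, 0], -0.967, 1]]
end [680.40955788  88.17803142]
```

Emit:
play_rows(
  moves=[
    [[0.009,-0.027,0.001],-0.097,1],
    [[0.017,-0.055,0.001],-0.193,1],
    [[0.024,-0.083,0.001],-0.29,1],
    [[0.029,-0.111,0.001],-0.387,1],
    [[0.033,-0.14,0.001],-0.483,1],
    [[0.033,-0.14,0.001],-0.483,1],
    [[0.033,-0.14,0.001],-0.483,1],
  ],
)

```text
clock: 15.28
position: [681.5, 130.8, 208.7]
ee_rot: [0.999, 0.052, -0.001, -0.0]
contact_force: [2.2, -1.8, -2.4]
gripper_width: 22.3
```

```bash
python3 - <<'E'
from look import *
s=st();p=shot('side','s13');rep(p);print();rep(pickle.load(open('s12.pkl','rb')))
p2=shot('top','t13');st()
a=[cv2.resize(pickle.load(open(n+'.pkl','rb'))['pixels'][205:255,295:355],None,fx=6,fy=6,interpolation=cv2.INTER_CUBIC) for n in('t11','t13')]
b=[cv2.resize(pickle.load(open(n+'.pkl','rb'))['pixels'][170:220,260:320],None,fx=6,fy=6,interpolation=cv2.INTER_CUBIC) for n in('s12','s13')]
cv2.imwrite('pics/c13.png',np.vstack([np.hstack(a),np.hstack(b)])[:,:,::-1])
E
```

```text
t 15.275 pos [681.46 130.82 208.7 ] rot [ 0.104 -0.995 -0.   ] F [ 2.18 -1.8  -2.42] w 22.340496796742567
red 181 (279, 179, 12, 20) [284.52 188.83] ring@10 [461.7 160.8] c@69 [537.4  85.8] c@51 [514.6 108.4]
red 28 (276, 204, 16, 7) [282.18 207.93] ring@10 [514.5 105.2] c@69 [584.   33.3] c@51 [563.   53.9]
blue 91 (358, 206, 7, 22) [361.36 215.88] ring@10 [649.7 186.6] c@69 [703.1 111.7] c@51 [686.5 135.3]
blue 14 (286, 251, 4, 8) [287.21 254.64] ring@10 [633.1  -2.9] c@69 [689.  -59.6] c@51 [671.9 -42.5]
blue 14 (305, 250, 4, 8) [307.14 253.5 ] ring@10 [655.1  22.3] c@69 [709.4 -35.8] c@51 [693.1 -17.9]
blue 267 (73, 297, 25, 21) [ 84.45 306.51] ring@10 [ 505.9 -308.1] c@69 [ 574.4 -330.7] c@51 [ 553.  -323.8]

red 185 (280, 179, 11, 20) [285.1  188.68] ring@10 [462.4 161.5] c@69 [537.7  87. ] c@51 [515.  109.6]
red 35 (276, 203, 19, 8) [283.57 207.8 ] ring@10 [515.3 108.7] c@69 [585.5  35.3] c@51 [564.6  56. ]
blue 25 (371, 198, 3, 17) [372.16 204.88] ring@10 [641.4 234.4] c@69 [694.2 155.6] c@51 [677.4 180.8]
blue 15 (286, 251, 4, 9) [287.33 254.93] ring@10 [634.1  -4. ] c@69 [689.6 -60. ] c@51 [672.6 -42.9]
blue 14 (305, 250, 4, 8) [307.14 253.5 ] ring@10 [655.1  22.3] c@69 [709.4 -35.8] c@51 [693.1 -17.9]
blue 262 (73, 297, 25, 20) [ 84.54 306.3 ] ring@10 [ 504.9 -307.6] c@69 [ 574.1 -330.5] c@51 [ 552.7 -323.6]
t 15.375 pos [681.4  131.06 208.72] rot [ 0.104 -0.995 -0.001] F [ 0.73 -0.9  -2.5 ] w 22.067700761024145
```

View pics/c13.png

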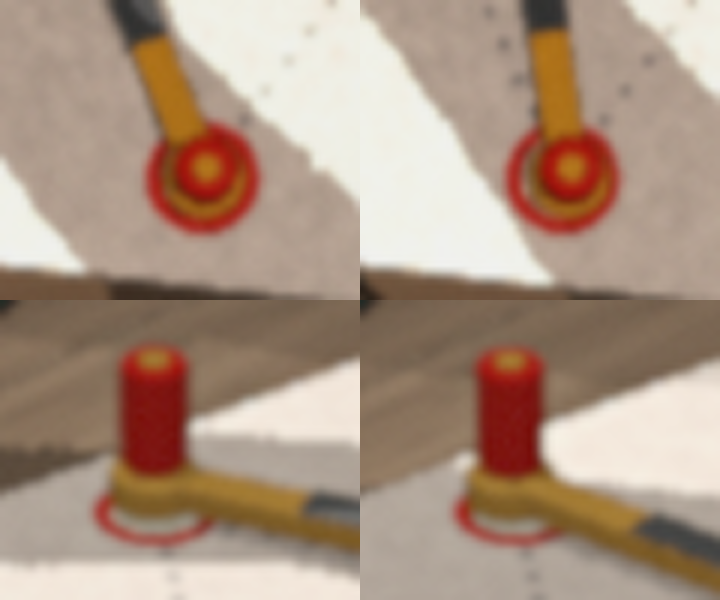

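```bash
python3 - <<'E'
from look import *
arc(np.array([511.8,112.4]),(681.4,131.0),0,-15,2.5,-0.003)
E
```

```text
[[[0.002, -0.025, -0.003], -0.083, 1], [[0.003, -0.05, -0.003], -0.167, 1], [[0.003, -0.074, -0.003], -0.25, 1], [[0.002, -0.099, -0.003], -0.333, 1], [[0.0, -0.124, -0.003], -0.417, 1], [[-0.003, -0.148, -0.003], -0.5, 1]]
end [680.43505438  86.47051032]
```

Emit:
play_rows(
  moves=[
    [[0,0,-0.003],0,1],
    [[0,0,-0.003],0,1],
    [[0.002,-0.025,-0.003],-0.083,1],
    [[0.003,-0.05,-0.003],-0.167,1],
    [[0.003,-0.074,-0.003],-0.25,1],
    [[0.002,-0.099,-0.003],-0.333,1],
    [[0.0,-0.124,-0.003],-0.417,1],
    [[-0.003,-0.148,-0.003],-0.5,1],
    [[-0.003,-0.148,-0.003],-0.5,1],
    [[-0.003,-0.148,-0.003],-0.5,1],
  ],
)

```text
clock: 16.62
position: [681.0, 85.9, 208.6]
ee_rot: [0.997, -0.079, -0.0, 0.0]
contact_force: [1.4, 2.1, 5.8]
gripper_width: 22.7
```

```bash
python3 - <<'E'
from look import *
s=st();p=shot('side','s14');rep(p)
p2=shot('top','t14');st()
a=[cv2.resize(pickle.load(open(n+'.pkl','rb'))['pixels'][205:255,295:355],None,fx=6,fy=6,interpolation=cv2.INTER_CUBIC) for n in('t13','t14')]
b=[cv2.resize(pickle.load(open(n+'.pkl','rb'))['pixels'][170:220,260:320],None,fx=6,fy=6,interpolation=cv2.INTER_CUBIC) for n in('s13','s14')]
cv2.imwrite('pics/c14.png',np.vstack([np.hstack(a),np.hstack(b)])[:,:,::-1])
E
```

```text
t 16.625 pos [681.02  85.9  208.58] rot [-0.157 -0.988  0.   ] F [1.45 2.07 5.8 ] w 22.664495704349573
red 180 (278, 179, 11, 21) [283.07 189.45] ring@10 [460.9 157. ] c@69 [537.1  82.1] c@51 [514.3 104.6]
red 8 (276, 206, 8, 4) [279.5  208.12] ring@10 [510.1  98.2] c@69 [581.1  29.4] c@51 [559.9  49.9]
blue 149 (340, 214, 9, 24) [344.62 226.5 ] ring@10 [646. 138.] c@69 [703.2  64.8] c@51 [686.7  86.5]
blue 14 (286, 251, 4, 8) [287.21 254.64] ring@10 [633.1  -2.9] c@69 [689.  -59.6] c@51 [671.9 -42.5]
blue 14 (306, 251, 3, 7) [307.36 254.  ] ring@10 [656.8  21.9] c@69 [710.5 -36.6] c@51 [694.3 -18.6]
blue 275 (73, 297, 25, 21) [ 84.34 306.69] ring@10 [ 505.9 -308.1] c@69 [ 574.6 -331. ] c@51 [ 553.3 -324.1]
t 16.725 pos [681.04  85.92 208.59] rot [-0.157 -0.988  0.   ] F [0.2  1.44 5.75] w 22.57292725474477
```

View pics/c14.png

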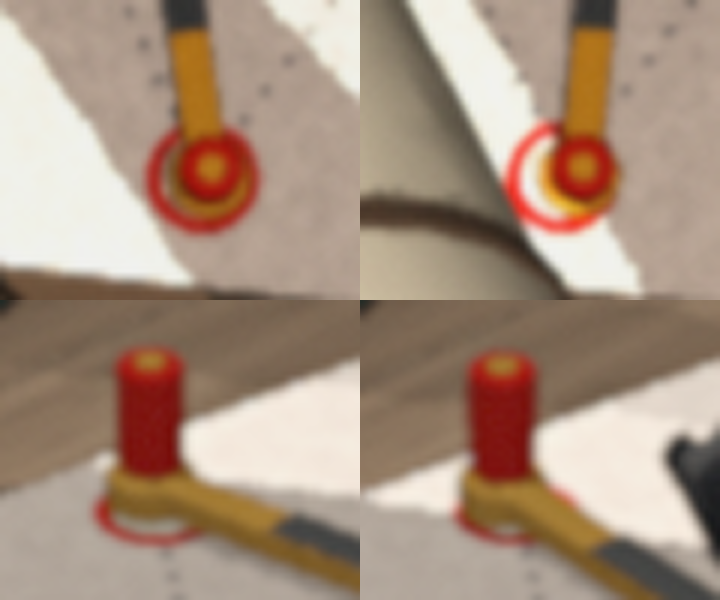

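Emit:
play_rows(
  moves=[
    [[0.002,0.024,0],0.083,1],
    [[0.003,0.049,0],0.167,1],
    [[0.004,0.074,0],0.25,1],
    [[0.004,0.098,0],0.333,1],
    [[0.003,0.123,0],0.417,1],
    [[0.001,0.148,0],0.5,1],
    [[0.001,0.148,0],0.5,1],
    [[0.001,0.148,0],0.5,1],
  ],
)

```text
clock: 17.73
position: [681.0, 129.1, 208.6]
ee_rot: [0.999, 0.053, -0.002, 0.002]
contact_force: [-1.2, -3.0, 6.2]
gripper_width: 22.8
```

```bash
cat >> look.py <<'E'
def cmp(a,b,f):
    A=[cv2.resize(pickle.load(open('t'+n+'.pkl','rb'))['pixels'][205:255,295:355],None,fx=6,fy=6,interpolation=cv2.INTER_CUBIC) for n in(a,b)]
    B=[cv2.resize(pickle.load(open('s'+n+'.pkl','rb'))['pixels'][170:220,260:320],None,fx=6,fy=6,interpolation=cv2.INTER_CUBIC) for n in(a,b)]
    cv2.imwrite(f'pics/{f}.png',np.vstack([np.hstack(A),np.hstack(B)])[:,:,::-1])
E
python3 - <<'E'
from look import *
s=st();print(s['wrist_torque']);p=shot('side','s15');rep(p)
p2=shot('top','t15');s=st();print(s['wrist_torque'])
cmp('13','15','c15')
E
```

```text
t 17.725 pos [680.98 129.05 208.56] rot [ 0.105 -0.994  0.003] F [-1.2  -3.05  6.24] w 22.792068297785043
[-0.96609643  0.06838801 -0.01922054]
red 181 (279, 178, 12, 21) [284.5  188.43] ring@10 [460.1 162.3] c@69 [536.2  86.9] c@51 [513.4 109.5]
red 30 (276, 204, 16, 7) [282.03 207.9 ] ring@10 [514.5 105.2] c@69 [583.8  33.1] c@51 [562.8  53.7]
blue 92 (357, 206, 7, 22) [360.34 215.82] ring@10 [648.3 185.2] c@69 [701.6 110.6] c@51 [685.  134.1]
blue 14 (286, 251, 4, 8) [287.21 254.64] ring@10 [633.1  -2.9] c@69 [689.  -59.6] c@51 [671.9 -42.5]
blue 14 (305, 250, 4, 8) [307.14 253.5 ] ring@10 [655.1  22.3] c@69 [709.4 -35.8] c@51 [693.1 -17.9]
blue 266 (73, 297, 25, 20) [ 84.55 306.39] ring@10 [ 504.9 -307.6] c@69 [ 574.3 -330.5] c@51 [ 552.9 -323.6]
t 17.825 pos [681.   129.01 208.58] rot [ 0.105 -0.994  0.003] F [ 0.6  -2.63  5.9 ] w 22.813864938411722
[-0.98691588 -0.00408552  0.05556456]
```

View pics/c15.png

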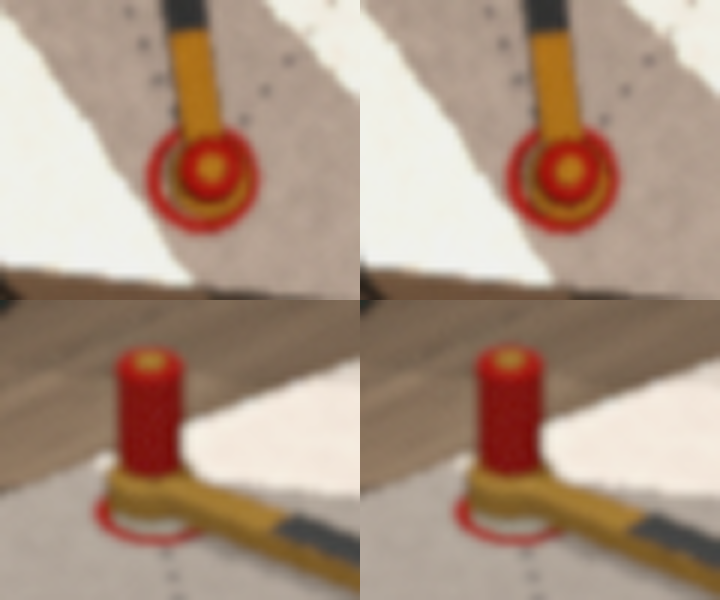

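```bash
python3 - <<'E'
from look import *
arc(np.array([512,112.8]),(681.0,129.8),0,-20,2.5,0.008)
E
```

```text
[[[0.002, -0.025, 0.008], -0.083, 1], [[0.003, -0.049, 0.008], -0.167, 1], [[0.003, -0.074, 0.008], -0.25, 1], [[0.001, -0.099, 0.008], -0.333, 1], [[-0.001, -0.123, 0.008], -0.417, 1], [[-0.005, -0.148, 0.008], -0.5, 1], [[-0.009, -0.172, 0.008], -0.583, 1], [[-0.015, -0.196, 0.008], -0.667, 1]]
end [676.62239535  70.97337033]
```

Emit:
play_rows(
  moves=[
    [[0,0.001,0.007],0,1],
    [[0,0.001,0.013],0,1],
    [[0,0.001,0.013],0,1],
    [[0,0.001,0.007],0,1],
    [[0,0.001,0.007],0,1],
  ],
)

```text
clock: 18.45
position: [680.3, 129.2, 209.6]
ee_rot: [0.999, 0.053, -0.003, 0.002]
contact_force: [-1.3, 0.3, -6.4]
gripper_width: 22.5
```

```bash
python3 - <<'E'
from look import *
s=st();print(s['wrist_torque'])
shot('side','s16');shot('top','t16');s=st();cmp('15','16','c16')
arc(np.array([512.,112.8]),s['position'][:2],0,-20,2.5,0)
E
```

```text
t 18.45 pos [680.33 129.24 209.62] rot [ 0.105 -0.994  0.003] F [-1.27  0.3  -6.39] w 22.533350674196853
[ 0.03659928  0.09512442 -0.03745514]
t 18.55 pos [680.68 129.3  210.21] rot [ 0.105 -0.994  0.003] F [-0.86  0.07 -5.7 ] w 22.887393513787977
[[[0.002, -0.025, 0], -0.083, 1], [[0.003, -0.049, 0], -0.167, 1], [[0.002, -0.074, 0], -0.25, 1], [[0.001, -0.098, 0], -0.333, 1], [[-0.001, -0.123, 0], -0.417, 1], [[-0.005, -0.147, 0], -0.5, 1], [[-0.009, -0.172, 0], -0.583, 1], [[-0.015, -0.196, 0], -0.667, 1]]
end [676.14720559  70.61744762]
```

View pics/c16.png

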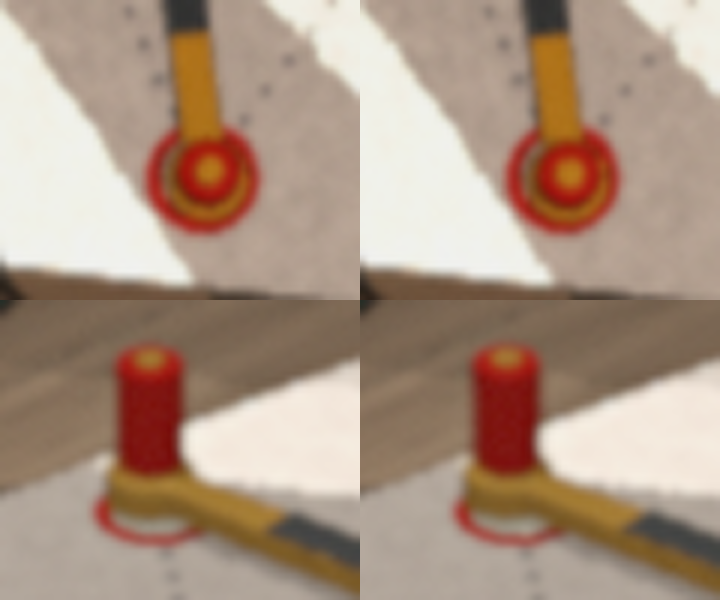

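Emit:
play_rows(
  moves=[
    [[0.002,-0.025,-0.002],-0.083,1],
    [[0.003,-0.049,-0.002],-0.167,1],
    [[0.002,-0.074,-0.002],-0.25,1],
    [[0.001,-0.098,-0.002],-0.333,1],
    [[-0.001,-0.123,-0.002],-0.417,1],
    [[-0.005,-0.147,-0.002],-0.5,1],
    [[-0.009,-0.172,-0.002],-0.583,1],
    [[-0.015,-0.196,-0.002],-0.667,1],
    [[-0.015,-0.196,-0.002],-0.667,1],
  ],
)

```text
clock: 19.68
position: [676.1, 69.8, 209.7]
ee_rot: [0.992, -0.122, -0.003, 0.001]
contact_force: [0.2, -0.1, -4.6]
gripper_width: 22.9
```

```bash
python3 - <<'E'
from look import *
s=st();print(s['wrist_torque'])
shot('side','s17');shot('top','t17');s=st();cmp('16','17','c17')
arc(np.array([512.,112.]),s['position'][:2],0,-22,2.5,0)
E
```

```text
t 19.675 pos [676.07  69.84 209.7 ] rot [-0.243 -0.97   0.003] F [ 0.24 -0.08 -4.56] w 22.860150600109616
[-0.11196005 -0.35599618 -0.00709583]
t 19.775 pos [676.22  70.46 209.69] rot [-0.241 -0.97   0.003] F [ 0.58  0.5  -5.81] w 22.42538389001103
[[[-0.006, -0.023, 0], -0.081, 1], [[-0.014, -0.046, 0], -0.163, 1], [[-0.022, -0.069, 0], -0.244, 1], [[-0.031, -0.091, 0], -0.326, 1], [[-0.042, -0.113, 0], -0.407, 1], [[-0.053, -0.134, 0], -0.489, 1], [[-0.065, -0.155, 0], -0.57, 1], [[-0.078, -0.175, 0], -0.652, 1], [[-0.092, -0.195, 0], -0.733, 1]]
end [648.70355285  11.97079455]
```

View pics/c17.png

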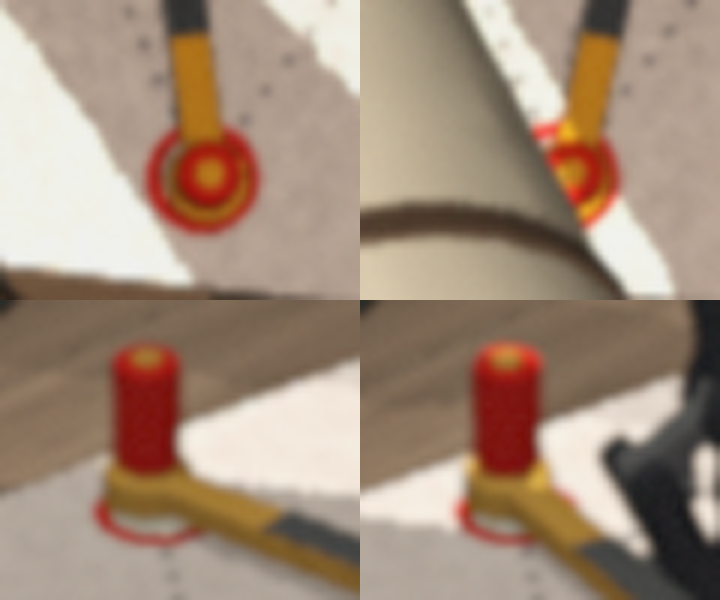

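Emit:
play_rows(
  moves=[
    [[-0.006,-0.023,0],-0.081,1],
    [[-0.014,-0.046,0],-0.163,1],
    [[-0.022,-0.069,0],-0.244,1],
    [[-0.031,-0.091,0],-0.326,1],
    [[-0.042,-0.113,0],-0.407,1],
    [[-0.053,-0.134,0],-0.489,1],
    [[-0.065,-0.155,0],-0.57,1],
    [[-0.078,-0.175,0],-0.652,1],
    [[-0.092,-0.195,0],-0.733,1],
    [[-0.1,-0.205,0],-0.777,1],
    [[-0.1,-0.205,0],-0.777,1],
  ],
)

```text
clock: 21.15
position: [646.2, 8.7, 209.8]
ee_rot: [0.947, -0.32, -0.003, 0.001]
contact_force: [0.3, -0.6, -4.8]
gripper_width: 22.6
```

```bash
python3 - <<'E'
from look import *
s=st();print(s['wrist_torque'])
shot('side','s18');p=shot('wrist','w18');s=st();cmp('17','17','c18')
a=pickle.load(open('s18.pkl','rb'))['pixels'][150:290,250:430];cv2.imwrite('pics/s18z.png',cv2.resize(a,None,fx=4,fy=4,interpolation=cv2.INTER_CUBIC)[:,:,::-1])
E
```

```text
t 21.15 pos [646.17   8.73 209.82] rot [-0.606 -0.795  0.003] F [ 0.28 -0.62 -4.81] w 22.56462990148591
[-0.24641468 -0.28167326 -0.01663696]
t 21.25 pos [646.38   9.05 209.79] rot [-0.605 -0.796  0.003] F [ 0.56 -0.09 -5.45] w 22.57373060681286
```

View pics/s18z.png

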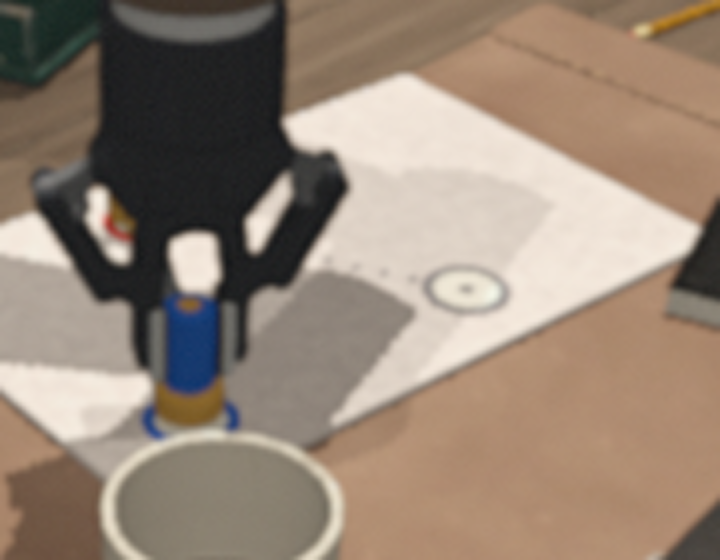

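View pics/w18.png

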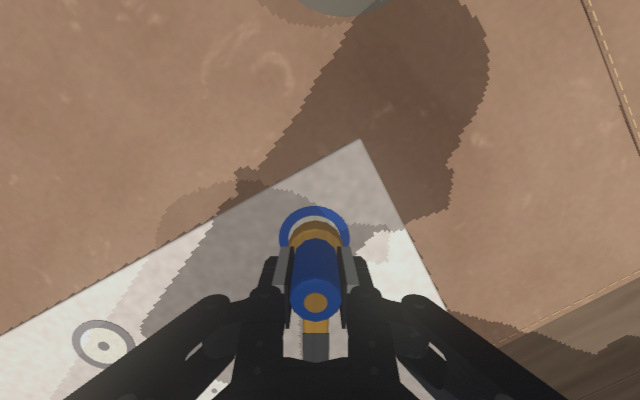

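Emit:
play_rows(
  moves=[
    [[0,0,-0.003],0,1],
    [[0,0,-0.005],0,1],
    [[0,0,-0.005],0,1],
    [[0,0,-0.005],0,-1],
    [[0,0,-0.005],0,-1],
    [[0,0,-0.005],0,-1],
    [[0,0,-0.005],0,-1],
    [[0,0,-0.005],0,-1],
    [[0,0,-0.005],0,-1],
  ],
)

```text
clock: 22.38
position: [646.4, 9.1, 208.3]
ee_rot: [0.948, -0.32, -0.003, 0.001]
contact_force: [0.4, 0.3, 0.6]
gripper_width: 85.4
```

Emit:
play_rows(
  moves=[
    [[0,0,0.1],0,-1],
    [[0,0,0.25],0,-1],
    [[-0.1,0.15,0.4],0,-1],
    [[-0.25,0.3,0.55],0,-1],
    [[-0.37,0.38,0.65],0,-1],
    [[-0.37,0.38,0.65],0,-1],
    [[-0.37,0.38,0.65],0,-1],
  ],
)

```text
clock: 23.25
position: [535.0, 123.3, 403.8]
ee_rot: [0.948, -0.319, -0.002, 0.0]
contact_force: [-0.2, -0.2, -0.8]
gripper_width: 85.4
```

```bash
python3 - <<'E'
from look import *
s=st();p=shot('wrist','w19');rep(p);shot('side','s19');shot('top','t19')
E
```

```text
t 23.25 pos [535.   123.3  403.76] rot [-0.605 -0.796  0.001] F [-0.16 -0.17 -0.75] w 85.43878117250874
red 408 (315, 161, 34, 41) [330.66 185.42] ring@10 [509.  116.5] c@69 [520.7 113. ] c@51 [515.9 115.4]
red 23 (343, 166, 6, 10) [345.61 169.7 ] ring@10 [509.4  94.9] c@69 [524.9  90.8] c@51 [520.4  91.9]
blue 724 (317, 0, 41, 43) [337.41  17.49] ring@10 [646.6   8.7] c@69 [641.2  17.3] c@51 [643.5  14. ]
```

View pics/w19.png

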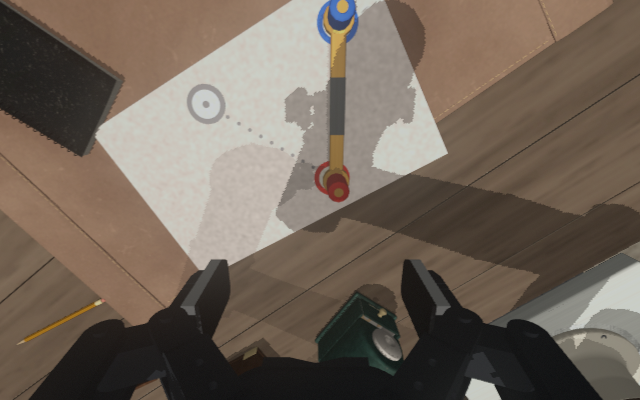

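```bash
python3 - <<'E'
from look import *
p=pickle.load(open('w19.pkl','rb'))
print('blue cap',toz(p,341.5,6.5,69.),'red cap',toz(p,338.5,192,69.))
for z0,n in((10,'ringred'),):print(proj(p,[[512.2,113.9,10],[646,8.9,10],[512.2,113.9,69],[646,8.9,69]]))
a=cv2.resize(p['pixels'][150:210,300:380],None,fx=5,fy=5,interpolation=cv2.INTER_CUBIC)
b=cv2.resize(p['pixels'][0:60,300:380],None,fx=5,fy=5,interpolation=cv2.INTER_CUBIC)
c=pickle.load(open('s19.pkl','rb'))['pixels'];d=pickle.load(open('t19.pkl','rb'))['pixels']
e=cv2.resize(c[170:230,250:330],None,fx=5,fy=5,interpolation=cv2.INTER_CUBIC)
f=cv2.resize(c[215:275,260:340],None,fx=5,fy=5,interpolation=cv2.INTER_CUBIC)
cv2.imwrite('pics/w19z.png',np.vstack([np.hstack([a,b]),np.hstack([e,f])])[:,:,::-1])
E
```

```text
blue cap [645.81872221   9.55417243  69.        ] red cap [509.8253813  110.71852501  69.        ]
[[331.70352023 177.78434213]
 [337.16002411  21.65070732]
 [334.7371887  192.03199346]
 [341.98957674   5.78492099]]
```

View pics/w19z.png

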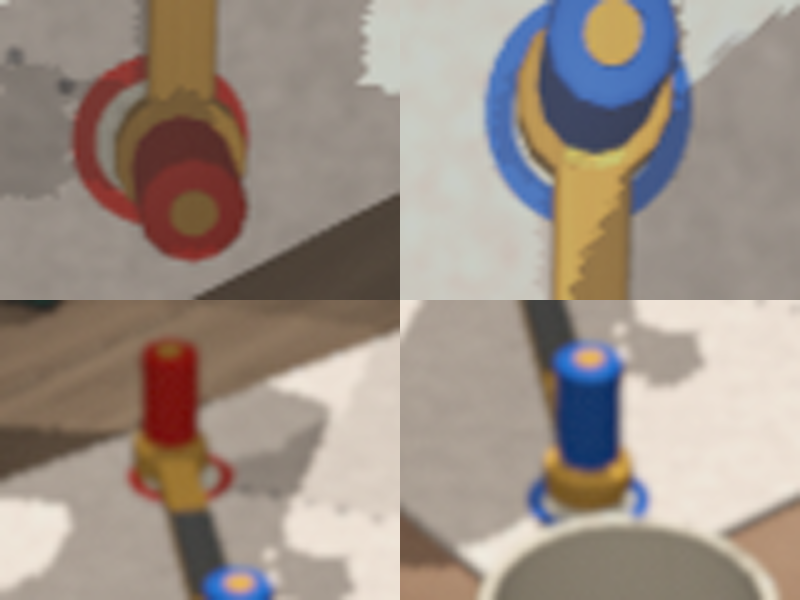

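Blue is within about 1 mm. Red is about 4 mm off, and nearly all of that is tangential to the bar. I'll centre it with a small lifted swing about the planted blue foot.

Emit:
play_rows(
  moves=[
    [[-0.083,-0.041,-0.15],0,-1],
    [[-0.083,-0.041,-0.3],0,-1],
    [[-0.083,-0.041,-0.45],0,-1],
    [[-0.083,-0.041,-0.55],0,-1],
    [[-0.083,-0.041,-0.62],0,-1],
    [[-0.083,-0.041,-0.652],0,-1],
    [[-0.083,-0.041,-0.652],0,-1],
    [[-0.083,-0.041,-0.652],0,-1],
  ],
)

```text
clock: 24.4
position: [511.5, 110.1, 206.6]
ee_rot: [0.947, -0.32, -0.003, 0.001]
contact_force: [-1.2, 0.9, 0.3]
gripper_width: 85.1
```

```bash
python3 - <<'E'
from look import *
s=st();p=shot('wrist','w20');print(proj(p,[[512.2,113.9,69]]))
E
```

```text
t 24.4 pos [511.55 110.08 206.58] rot [-0.607 -0.795  0.004] F [-1.21  0.88  0.33] w 85.07221450026597
[[305.84591643 306.59687776]]
```

View pics/w20.png

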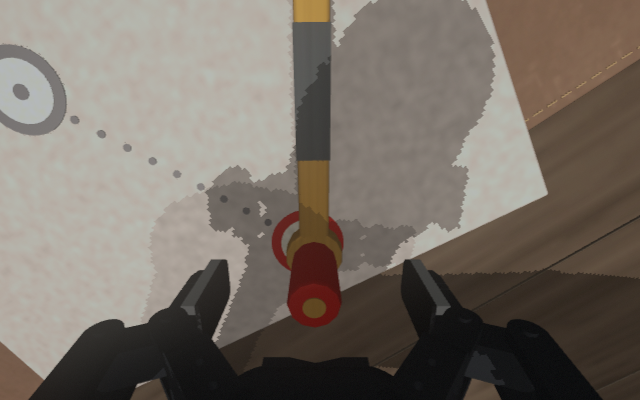

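Emit:
play_rows(
  moves=[
    [[0,0,0.004],0,0],
    [[0,0,0.004],0,1],
    [[0,0,0.004],0,1],
    [[0,0,0.004],0,1],
    [[0,0,0.004],0,1],
    [[0,0,0.004],0,1],
    [[0,0,0.004],0,1],
  ],
)

```text
clock: 25.32
position: [511.6, 110.3, 208.4]
ee_rot: [0.947, -0.32, -0.003, 0.001]
contact_force: [-1.4, 1.5, 4.9]
gripper_width: 22.2
```

```bash
python3 - <<'E'
from look import *
s=st();p=shot('wrist','w21');print(proj(p,[[512.2,113.9,69]]));s=st();q=shot('side','s21')
cv2.imwrite('pics/w21z.png',cv2.resize(p['pixels'][190:340,220:420],None,fx=4,fy=4)[:,:,::-1])
E
```

```text
t 25.325 pos [511.59 110.32 208.38] rot [-0.606 -0.795  0.003] F [-1.42  1.48  4.89] w 22.246914453865415
[[306.81054442 303.74062751]]
t 25.375 pos [511.6  110.34 208.39] rot [-0.606 -0.795  0.003] F [-2.11  1.43  5.28] w 22.514010867929137
```

View pics/w21z.png

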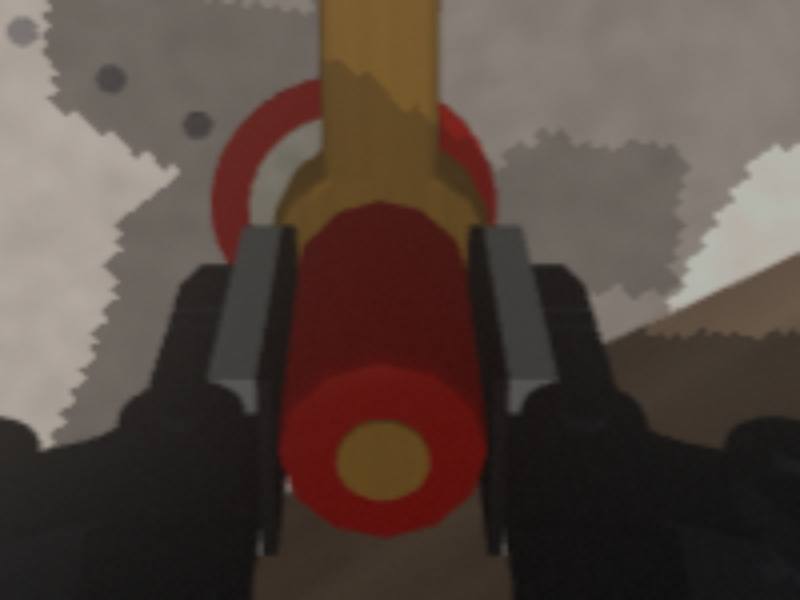

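Emit:
play_rows(
  moves=[
    [[0,0,0.005],0,1],
    [[0,0,0.009],0,1],
    [[0,0,0.009],0,1],
    [[0.004,0.005,0.009],-0.02,1],
    [[0.008,0.011,0.009],-0.045,1],
    [[0.008,0.011,0.009],-0.045,1],
    [[0.008,0.011,0.009],-0.045,1],
  ],
)

```text
clock: 26.3
position: [513.9, 113.6, 211.0]
ee_rot: [0.944, -0.331, -0.003, 0.001]
contact_force: [0.1, 0.9, -5.8]
gripper_width: 22.2
```

```bash
python3 - <<'E'
from look import *
s=st();p=shot('wrist','w22');print(proj(p,[[512.2,113.9,69]]));s=st()
cv2.imwrite('pics/w22z.png',cv2.resize(p['pixels'][190:340,220:420],None,fx=4,fy=4)[:,:,::-1])
E
```

```text
t 26.3 pos [513.9  113.65 210.98] rot [-0.625 -0.781  0.003] F [ 0.11  0.91 -5.76] w 22.205737359935153
[[316.10191163 299.44002927]]
t 26.35 pos [513.88 113.62 210.98] rot [-0.625 -0.781  0.003] F [ 1.15 -0.42 -6.34] w 22.569875073129353
```

View pics/w22z.png

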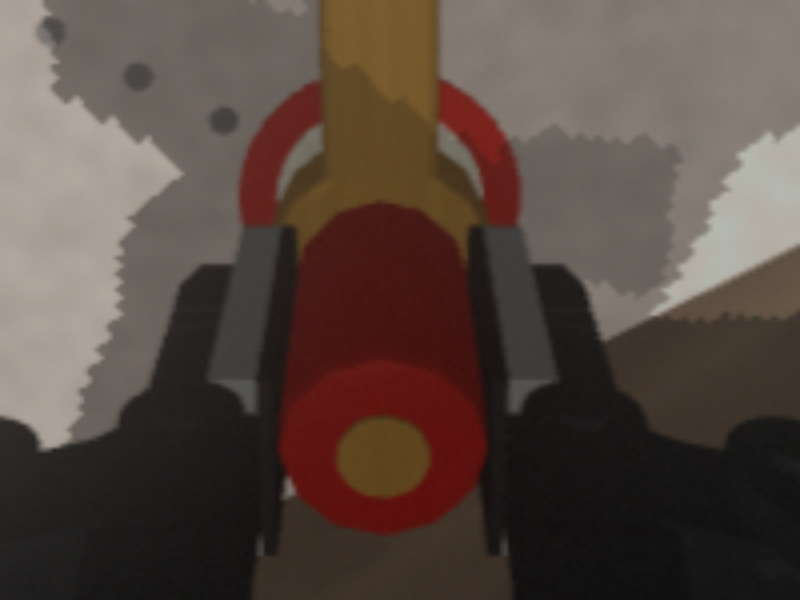

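Red is now centred on its ring across the bar (ring edges at 240 and 520, bar centre at 380 in the zoom). I'll lower, release and retreat.

Emit:
play_rows(
  moves=[
    [[0,0,-0.004],0,1],
    [[0,0,-0.009],0,1],
    [[0,0,-0.009],0,1],
    [[0,0,-0.009],0,1],
    [[0,0,-0.009],0,-1],
    [[0,0,-0.009],0,-1],
    [[0,0,-0.009],0,-1],
    [[0,0,-0.009],0,-1],
    [[0,0,-0.009],0,-1],
    [[0,0,-0.009],0,-1],
  ],
)

```text
clock: 27.6
position: [513.9, 113.6, 208.3]
ee_rot: [0.944, -0.331, -0.003, 0.001]
contact_force: [0.1, 0.0, -0.6]
gripper_width: 85.4
```

Emit:
play_rows(
  moves=[
    [[0,0,0.1],0,-1],
    [[0,0,0.25],0,-1],
    [[0,0,0.4],0,-1],
    [[0.04,0,0.55],0,-1],
    [[0.04,0,0.7],0,-1],
    [[0.04,0,0.7],0,-1],
    [[0.04,0,0.7],0,-1],
  ],
)

```text
clock: 28.48
position: [525.4, 113.5, 417.6]
ee_rot: [0.943, -0.331, -0.004, 0.001]
contact_force: [-0.9, -0.9, -0.7]
gripper_width: 85.7
```

```bash
python3 - <<'E'
from look import *
s=st();p=shot('wrist','w23');rep(p);c=shot('side','s23')['pixels'];shot('top','t23')
print(proj(p,[[512.2,113.9,69],[646,8.9,69]]))
cv2.imwrite('pics/w23z.png',cv2.resize(p['pixels'][0:240,260:420],None,fx=2.5,fy=2.5,interpolation=cv2.INTER_CUBIC)[:,:,::-1])
e=cv2.resize(c[170:230,250:330],None,fx=5,fy=5,interpolation=cv2.INTER_CUBIC)
f=cv2.resize(c[215:275,260:340],None,fx=5,fy=5,interpolation=cv2.INTER_CUBIC)
cv2.imwrite('pics/s23z.png',np.hstack([e,f])[:,:,::-1])
E
```

```text
t 28.475 pos [525.43 113.45 417.63] rot [-0.625 -0.78   0.004] F [-0.9  -0.87 -0.73] w 85.67435932885341
red 417 (303, 159, 34, 37) [320.06 178.52] ring@10 [508.4 117.5] c@69 [519.5 109.4] c@51 [515.5 112.1]
blue 731 (300, 0, 39, 43) [319.05  17.87] ring@10 [646.7   8.5] c@69 [639.8  15.2] c@51 [642.6  12.6]
[[320.94728481 186.06926196]
 [320.23100126   6.82078156]]
```

View pics/w23z.png

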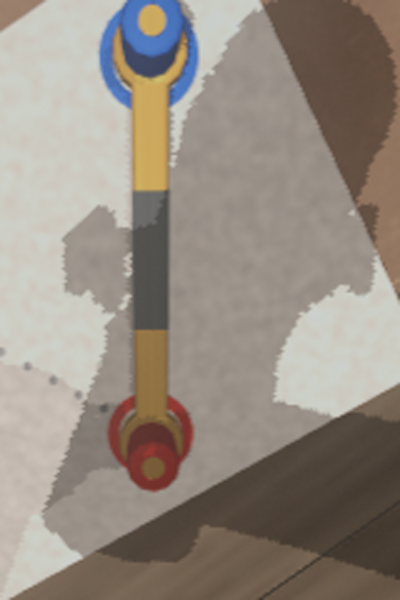

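View pics/s23z.png

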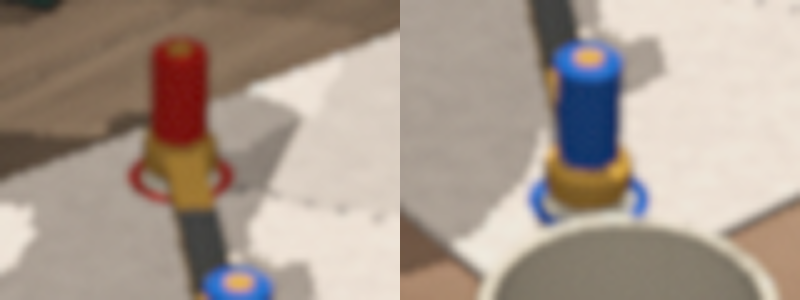

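```bash
python3 - <<'E'
from bench import arm
print(arm.job_done())
E
```

```text
the job is handed in; nothing more can be done
None
```

I walked the gauge in the order asked and handed it in at about 28.5 s. The gauge stands flat with each foot on its own ring, but both planted feet slipped about 4–5 mm during the swings.

**First swing:** I swung the red foot about 66° onto the red ring. The blue foot was meant to stay put but slipped about 4 mm off the grey ring. It seems to have pivoted on the outer edge of its tilted rubber foot.

**Second swing:** I swung the blue foot about 58° onto the blue ring.
- Partway, I tried a stretch with the blue foot barely unloaded. That dragged the red foot about 5 mm off its ring.
- I swung back to recover that, then did the rest with the foot lifted 1–2 mm.
- At the end the blue foot was within about 1 mm of its ring, and the red foot was about 4 mm off its ring.

**Correction:** I then moved the red foot back about 4 mm with a small lifted swing about the planted blue foot. This was an extra step after the two you asked for.

**Last checks:** The wrist camera showed both knob caps within about 1 mm of where they should be over their rings. In the wrist and side views both feet look centred and flat. The gripper was open and clear of the gauge. The contact forces I read stayed under 10 N, and nothing else was touched or knocked over.

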